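# Clamp a row of sandstone bars with the star wheel

## Task

Lay all the small sandstone bars (three to five of them) side by side in a neat row on the clamp's bed between the stop and the jaw, each lying crosswise and centred on the dark strip. Then push the star wheel round, spoke by spoke, until the jaw grips the whole row firmly against the stop, and last throw the lock lever fully over. Leave everything else on the bench where it is.

Things in the scene. Friction and masses are not known exactly. Their poses are not given: they have to be found in the camera images.
- clamp: clamping bed fixed on the table: steel plate 130 mm wide (x), 390 mm long (y), top 30 mm above the table; along its middle a dark strip 60 mm wide (flush) where the bars go. Origin: on the table, on the bed's centre line. y runs along the bed from fixed stop to star wheel, z up, x roughly away from the robot. A fixed bracket (y +175 to +200 mm, 50 mm wide, top 105 mm) carries the screw.
- stop: the fixed stop at the lock-lever end of the bed: a block 70 mm wide, 22 mm thick, its top 75 mm above the table. Origin: at the lower middle edge of its clamping face, on the bed's top (150 mm towards -y from the clamp's origin); the face looks to +y. Axes as the clamp's.
- jaw_pad: sliding jaw's pad, facing the stop: 70 mm wide, 22 mm thick, top 75 mm above the table; an upright 100 mm high stands 50 to 70 mm behind its face. Origin: lower middle of its clamping face, on the bed's top; the face looks to -y. 215 mm from the stop at wheel 0. The wheel drives it along the bed; springs behind it (6 N at first, 21 N when pressed 6 mm back) squeeze the row.
- wheel (a joint): star wheel's turn (rad): 0 = jaw fully open, 15 = end; each rad moves jaw and wheel together 8 mm to the stop; turning back opens. At 0 one spoke points straight up; growing values (closing) carry the top spokes to the clamp's -x. Friction holds it where it is left (0.2 N m, 3 to 5 N at a spoke) and keeps up to 25 N of clamping; 10 to 15 N at a spoke tightens it; it stalls on a squeezed row.
- wheel_hub (a point): centre of the star wheel's hub, 90 mm above the table, 290 mm from the jaw pad's face towards the clamp's +y; it travels with the jaw. The wheel stands upright, its axis along the clamp's y: five spokes 72 degrees apart, rods 12 mm thick with black 20 mm balls centred 72 mm from the axis (82 mm overall radius), hub 36 mm across and 30 mm wide.
- lock (a joint): lock lever (rad): 0 = unlocked, leaning to the clamp's -x (towards the robot); 1.0 = locked, thrown fully over to its +x. Stays where left; 1 to 2 N at its ball moves it. Steel rod 65 mm long with a black 26 mm ball, pivot 22 mm above the table and 225 mm towards -y from the clamp's origin, on a block 70 x 50 x 25 mm beyond the stop.
- lock_tip (a point): centre of the lock lever's ball, 79 mm above the table at either end of its swing, 87 mm when upright.
- bar0_center (a point): a sandstone sample bar, 56 mm long (its x), 34 by 34 mm in section, about 0.15 kg; five fine tooling lines on one face; this point is its centre. It starts lying on the table beside or beyond the clamp; it may be absent. All bars are alike, and any of the four long faces may be down.
- bar1_center (a point): a sandstone sample bar, 56 mm long (its x), 34 by 34 mm in section, about 0.15 kg; five fine tooling lines on one face; this point is its centre. It starts lying on the table beside or beyond the clamp; it may be absent. All bars are alike, and any of the four long faces may be down.
- bar2_center (a point): a sandstone sample bar, 56 mm long (its x), 34 by 34 mm in section, about 0.15 kg; five fine tooling lines on one face; this point is its centre. It starts lying on the table beside or beyond the clamp; it may be absent. All bars are alike, and any of the four long faces may be down.
- bar3_center (a point): a sandstone sample bar, 56 mm long (its x), 34 by 34 mm in section, about 0.15 kg; five fine tooling lines on one face; this point is its centre. It starts lying on the table beside or beyond the clamp; it may be absent. All bars are alike, and any of the four long faces may be down.
- bar4_center (a point): a sandstone sample bar, 56 mm long (its x), 34 by 34 mm in section, about 0.15 kg; five fine tooling lines on one face; this point is its centre. It starts lying on the table beside or beyond the clamp; it may be absent. All bars are alike, and any of the four long faces may be down.
- wedge: small wooden wedge block 50 x 30 x 18 mm, lying among the bars; not to be moved. Origin: underside centre.
- model: plaster model, round, 84 mm across, 130 mm high; not to be moved. Origin: underside centre.
- mallet: round carver's mallet standing on its head, head 104 mm across, 230 mm high overall; not to be moved. Origin: underside centre.
- chisel: stone chisel lying flat, 168 mm long (its x), 18 mm wide; not to be moved. Origin: underside centre of its shaft.
- brush: dusting brush lying flat near the robot, about 0.2 m long; not to be moved.
- tin: can, 66 mm across, 100 mm high; not to be moved. Origin: underside centre.
- offcut: sandstone offcut 75 x 50 x 30 mm, larger and flatter than the bars, lying by the table's side; not part of the row and not to be moved. Origin: underside centre.
Not all that is in view belongs to the job. What is shaped like the part that bears bar3_center but turquoise or yellow is not meant.

How it is judged:
By the outcome, as a careful person would: the job done as asked, in the order asked, and still so for the second after the job is handed in, with the robot touching nothing.
Of bar0, bar1, bar2, bar3, bar4 only 3 to 5 are there at a start; the rules pass over those that are not, and their reading is None.
At some moment in a run one of bar0, bar1, bar2, bar3, bar4 may be knocked a few centimetres aside while the robot is not near it.
Once in a run the grip may slacken for a moment while it holds something.
It also fails if it takes over 210 s, if anything falls off the work surface, if the arm or the gripper's body presses on something with over 40 N, if the wrist force passes 120 N, or if a joint passes its speed limit or range.

## Robot

A 6-joint arm with a two-finger parallel gripper is mounted at the origin on the work surface. World frame = base frame: x ahead of the robot, y to its left, z up, the work surface at z = 0. Lengths are in m, angles in rad, forces in N, time in s.
With the tool pointing down it reaches from about 0.35 to 0.775 m from the base axis. Payload 7.3 kg.
Tool frame: the origin (TCP) lies where the fingers leave the gripper's body, on its centre line; the fingertips stand 66 mm ahead of it and the grasp point (between the pads) lies 47 mm ahead of it (robot.tips_ahead is the distance from the TCP to the fingertips, in m); z points along the fingers, y is the line along which they close (so a half turn about z gives the same grasp; the last joint's range is limited). The gripper opens to 92 mm and grips with 3 to 60 N. Pads are 19 mm wide; open, the fingers measure 130 mm over their backs; the gripper's body (75 mm by 190 mm) begins 47 mm behind the grasp point.
Start: joints at [1.053, 0.342, 1.524, -0, 1.275, -0.146], TCP at [0.191, 0.489, 0.292] pointing down, gripper open.
Joint ranges: [-2.53, 2.53], [-0.77, 2.02], [0.04, 2.7], [-1, 4.14], [0.28, 2.66], [-3.11, 3.11]. Speed limits (rad/s): [2.57, 2.57, 3.14, 3.14, 3.14, 3.14].

## Interface

Orientations are given as [roll, pitch, yaw] about the fixed x, y, z axes, in that order (R = Rz(yaw) Ry(pitch) Rx(roll)).
In Python, from cell import robot gives the robot as it stands.
- The arm moves only by the shell command python3 -m inch 'ROWS' [FORCE]. ROWS is a JSON object of lists of equal length, an entry for each row: "travel": the shift along the tool's x, y, z in mm, a list of three; "turn": the turn about the tool's z in units of 5 degrees (1.0 is 5 degrees); "claw": the closure, from -1 (fully open) to 1 (shut). A call has 1 to 12 rows; each row is the pose to reach, as a shift and turn from the pose commanded when the call began, along the tool's axes at that moment; what a row does not reach only later rows make up. A row lasts 1/10 s, in which the tool goes at most 50 mm and 8.59 degrees, less where a joint would pass 70% of its speed; a pose out of reach is approached as far as the arm can. A call with a gripper value outside its range is refused whole. The fingers move at their own pace and stop on an object; FORCE is the grip in N (left out, the last holds). Time passes only in rows, so rows that repeat a pose let the fingers close. It gives the time, the measured TCP pose, the force, the opening and the grip force at its end, in the units of the state.
- robot.observe(): the state, without advancing time (a new reading comes with each control period).
- robot.read_camera(name): name is "scene" or "side" or "wrist"; returns a dict with "pixels" (384x512x3 uint8, red, green, blue), "fx", "fy", "cx", "cy" (pixels), "cam_to_world" (4x4, takes a point from camera to world coordinates). Camera axes: x right, y down, z forward; pixel columns grow to the right and rows downward; lengths in m; the calibration is good to about 2 mm. A picture is of the moment at which its call begins. There is no depth.
- robot.hand_in(): hands the job in; it is judged then, once.
The state is a dict: "time": time; "qpos": joint angles; "qvel": joint speeds; "joint_efforts": joint torques, N m; "tool_pos": TCP position; "tool_rot": TCP orientation; "contact_force": force on the tool from outside, world axes, zero at the start; "torque": the same for the moment, N m; "opening": finger opening in m; "grip_force": force on a finger pad.
Only numpy, scipy, OpenCV 4.12 (cv2) and the standard library are available. Lean on these libraries where they do the work, as an engineer would, in place of code of your own. Each camera call takes 0.05 s, during which the arm holds its last target. There are 200 camera calls.

## Working session

There is one attempt and no reset: what is moved stays moved. The work goes in short steps, Python scripts to look and compute and a shell command to move; the robot and the scene stay as the last step left them, time stands still between calls to the robot, and variables do not carry over. Pictures are saved under pics/ and viewed, at most 14 in all, crops included, and the job is handed in when it is done.

```bash
ls; mkdir -p pics; python3 - <<'E'
from cell import robot
import cv2,pickle
d={}
for n in ("scene","side","wrist"):
    c=robot.read_camera(n); d[n]=c
    cv2.imwrite(f"pics/{n}0.png",cv2.resize(c["pixels"][:,:,::-1],(800,600),interpolation=cv2.INTER_CUBIC))
    print(n,c["fx"],c["cx"],c["cy"],c["cam_to_world"].round(3).tolist())
pickle.dump(d,open("d0.pkl","wb"))
print(robot.observe())
E
```

```text
pics
scene 408.70447476453626 244.06537346053815 192.34500831616108 [[-0.557, 0.648, -0.52, 1.229], [0.831, 0.42, -0.366, 0.423], [-0.018, -0.635, -0.772, 1.056], [0.0, 0.0, 0.0, 1.0]]
side 479.8694542336958 261.3265098746829 191.6349221739659 [[0.693, -0.516, 0.504, -0.314], [-0.721, -0.495, 0.484, -0.858], [0.0, -0.699, -0.715, 1.292], [0.0, 0.0, 0.0, 1.0]]
wrist 310.6138960193459 254.1062396258087 190.57777898800117 [[0.364, 0.899, 0.242, 0.125], [0.932, -0.351, -0.095, 0.514], [-0.0, 0.26, -0.966, 0.383], [0.0, 0.0, 0.0, 1.0]]
{'time': 0.15, 'qpos': array([ 1.05296374e+00,  3.42557872e-01,  1.52472691e+00, -2.34463569e-05,
        1.27540163e+00, -1.46021749e-01]), 'qvel': array([ 0.00174904, -0.00239553, -0.00437858, -0.00092946,  0.00080752,
       -0.00146366]), 'joint_efforts': array([ 1.19327862e-03, -4.31473196e+01, -2.44354016e+01,  7.18320441e-02,
        5.37805923e-02, -8.38182336e-05]), 'tool_pos': array([0.19062778, 0.48895079, 0.29173174]), 'tool_rot': array([-3.14050728e+00, -1.36960315e-04,  2.76978858e+00]), 'contact_force': array([-0.23570151,  0.27948468, -0.52198913]), 'torque': array([ 0.01451551, -0.04504999, -0.02869706]), 'grip_force': 0.0, 'opening': 0.09165692917905424}
```

View pics/scene0.png

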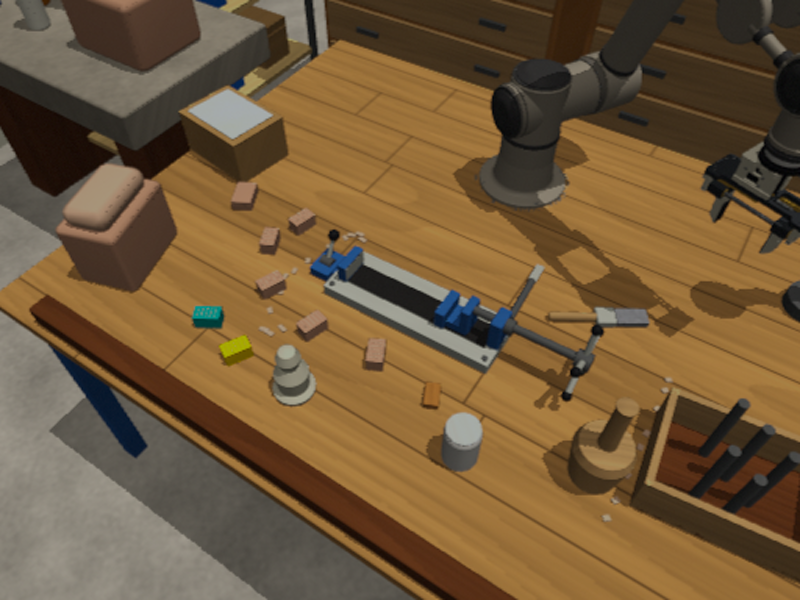

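View pics/side0.png

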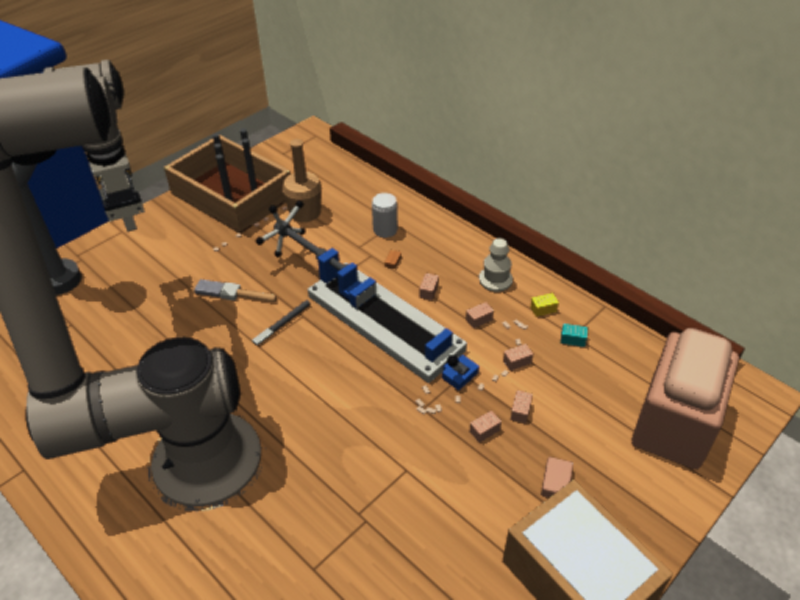

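The scene and side pictures show the same five sandstone bars. In scene pixels (at 800x600) they are at (302,220), (270,239), (270,285), (312,325) and (375,354). The larger, flatter block at (244,195) is the offcut. The yellow (236,349) and turquoise (207,316) blocks are decoys, and the orange (432,394) is the wedge. The clamp runs from the lever ball at (333,236) to the wheel hub at (584,362).

```bash
cat > h.py <<'E'
import numpy as np,cv2,pickle
from cell import robot
def ray(c,p):
    d=c["cam_to_world"][:3,:3]@[(p[0]-c["cx"])/c["fx"],(p[1]-c["cy"])/c["fy"],1]
    return c["cam_to_world"][:3,3],d/np.linalg.norm(d)
def plane(c,p,z):
    o,d=ray(c,p); return o+d*(z-o[2])/d[2]
def tri(*cp):
    A=np.zeros((3,3));b=np.zeros(3)
    for c,p in cp:
        o,d=ray(c,p);P=np.eye(3)-np.outer(d,d);A+=P;b+=P@o
    x=np.linalg.solve(A,b)
    return x,max(np.linalg.norm((np.eye(3)-np.outer(r[1],r[1]))@(x-r[0])) for r in (ray(c,p) for c,p in cp))
def proj(c,X):
    q=np.linalg.inv(c["cam_to_world"])@np.append(X,1); return np.array([c["fx"]*q[0]/q[2]+c["cx"],c["fy"]*q[1]/q[2]+c["cy"]])
def go(pos,yaw=None):
    """travel (mm, tool axes) and turn for a TCP target, from the measured pose"""
    s=robot.observe();y=s["tool_rot"][2];d=(np.array(pos)-s["tool_pos"])*1000
    t=0 if yaw is None else -((yaw-y+np.pi/2)%np.pi-np.pi/2)
    return [round(float(v),1) for v in (np.cos(y)*d[0]+np.sin(y)*d[1],np.sin(y)*d[0]-np.cos(y)*d[1],-d[2])],round(float(np.degrees(t)/5),2)
def snap(name,n,crop=None,k=None):
    c=robot.read_camera(n);pickle.dump(c,open(name+".pkl","wb"))
    im=c["pixels"][:,:,::-1]
    if crop: im=im[crop[1]:crop[3],crop[0]:crop[2]]
    k=k or min(800/im.shape[1],600/im.shape[0]); cv2.imwrite(f"pics/{name}.png",cv2.resize(im,None,fx=k,fy=k,interpolation=cv2.INTER_CUBIC)); return c
E
python3 - <<'E'
from h import *
d=pickle.load(open("d0.pkl","rb"));k=512/800
P={"A":((302,220),(485,427)),"B":((270,239),(522,406)),"C":((270,285),(518,356)),"D":((312,325),(480,315)),"E":((375,354),(429,287)),
"off":((244,195),(557,476)),"lever":((333,236),(467,343)),"hub":((584,362),(285,228)),"mallettop":((626,408),(298,147)),"wedge":((432,394),(394,257)),"tin":((463,430),(385,201)),"model":((288,352),(499,244))}
for n,(a,b) in P.items():
    x,e=tri((d["scene"],np.array(a)*k),(d["side"],np.array(b)*k));print(n,x.round(3),round(e,4))
s=d["scene"]["pixels"][130:270,190:410,::-1];cv2.imwrite("pics/c1.png",cv2.resize(s,None,fx=3.6,fy=3.6,interpolation=cv2.INTER_CUBIC))
s=d["side"]["pixels"][115:255,155:325,::-1];cv2.imwrite("pics/c2.png",cv2.resize(s,None,fx=4,fy=4,interpolation=cv2.INTER_CUBIC))
E
```

```text
A [ 0.43  -0.361  0.019] 0.0005
B [ 0.521 -0.383  0.021] 0.0016
C [ 0.626 -0.293  0.019] 0.0001
D [ 0.663 -0.151  0.018] 0.0011
E [ 0.65  -0.003  0.017] 0.0
off [ 0.438 -0.534  0.02 ] 0.0002
lever [ 0.507 -0.222  0.105] 0.0142
hub [0.501 0.35  0.088] 0.003
mallettop [0.64  0.443 0.214] 0.0028
wedge [0.668 0.136 0.016] 0.002
tin [0.742 0.238 0.096] 0.0007
model [ 0.79  -0.093  0.121] 0.0011
```

View pics/c1.png

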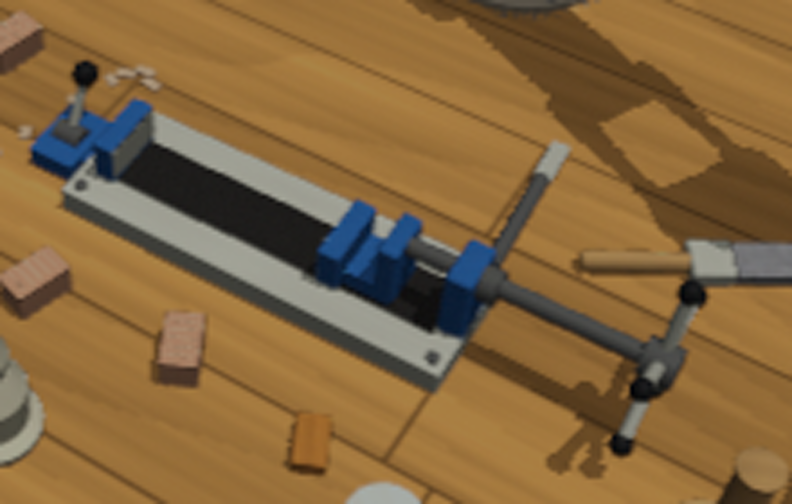

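View pics/c2.png

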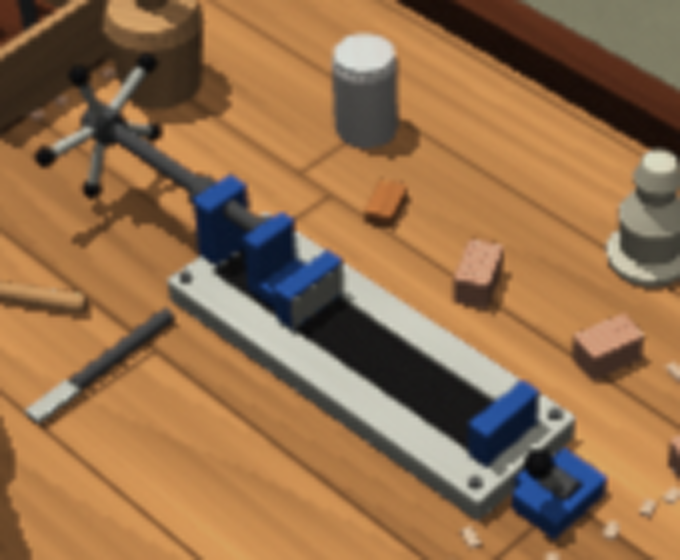

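The crops show the empty dark strip with the jaw open. The lever ball is at scene-crop (85,73) and leans towards the robot. The hub is at (660,362). The chisel, brush and mallet are clear of the bed. Next I'll move the wrist camera over the clamp.

```bash
python3 -c "
from h import *
print(go([.53,.06,.36],np.pi/2)); print(go([.53,-.18,.36],np.pi/2))"
```

```text
([-472.0, -276.3, -68.3], 13.74)
([-559.2, -500.0, -68.3], 13.74)
```

```bash
python3 -m inch '{"travel":[[-100,-60,-68],[-472,-276,-68],[-472,-276,-68],[-472,-276,-68],[-472,-276,-68],[-472,-276,-68],[-472,-276,-68],[-472,-276,-68],[-472,-276,-68],[-472,-276,-68],[-472,-276,-68],[-472,-276,-68]],"turn":[1,13.7,13.7,13.7,13.7,13.7,13.7,13.7,13.7,13.7,13.7,13.7],"claw":[-1,-1,-1,-1,-1,-1,-1,-1,-1,-1,-1,-1]}' && python3 -m inch '{"travel":[[0,0,0],[0,0,0],[0,0,0],[0,0,0]],"turn":[0,0,0,0],"claw":[-1,-1,-1,-1]}'; python3 - <<'E'
from h import *
snap("w1","wrist"); print(robot.observe()["tool_pos"],go([.53,-.18,.36],np.pi/2))
E
```

```text
time: 1.35
tool_pos: [0.5327, 0.0562, 0.3596]
tool_rot: [3.141, 0.001, 1.569]
contact_force: [-0.3, 1.1, -0.6]
opening: 0.092
grip_force: 0.0
time: 1.75
tool_pos: [0.5295, 0.0618, 0.3605]
tool_rot: [3.141, -0.0, 1.576]
contact_force: [1.1, 0.3, -0.3]
opening: 0.0919
grip_force: 0.0
[0.52964193 0.06163027 0.36049507] ([-241.6, -0.9, 0.5], 0.06)
```

```bash
python3 -m inch '{"travel":[[-242,0,0],[-242,0,0],[-242,0,0],[-242,0,0],[-242,0,0],[-242,0,0],[-242,0,0],[-242,0,0]],"turn":[0,0,0,0,0,0,0,0],"claw":[-1,-1,-1,-1,-1,-1,-1,-1]}'; python3 - <<'E'
from h import *
snap("w2","wrist")
E
```

```text
time: 2.6
tool_pos: [0.5311, -0.1801, 0.3604]
tool_rot: [3.141, -0.001, 1.576]
contact_force: [-0.0, -0.3, -0.2]
opening: 0.0921
grip_force: 0.0
```

View pics/w1.png

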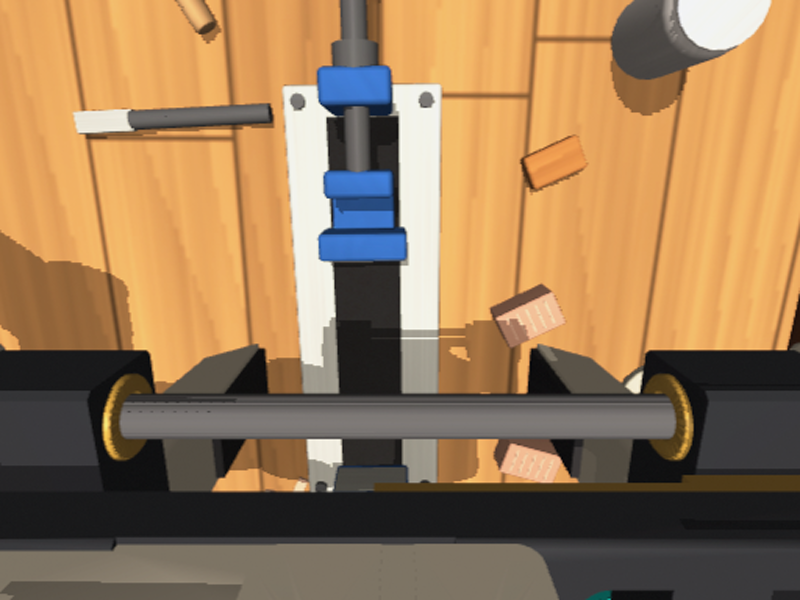

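View pics/w2.png

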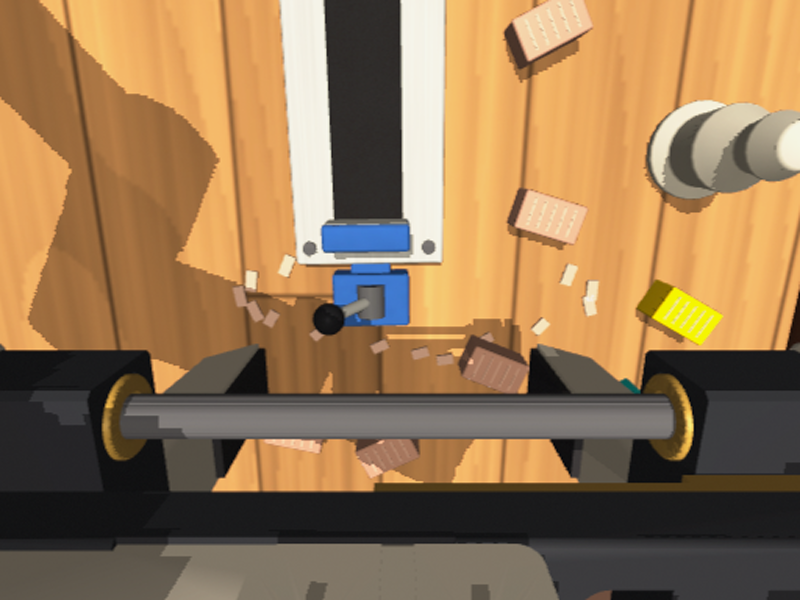

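w1 shows the jaw pad edge near (362,260), bed corners at (284,87) and (441,85), and bar E near (530,315). w2 shows the stop top at (323–408,225–252), bed corners at (298,264) and (441,263), and the lever ball at (329,319). Bar D has corners (523,189), (586,205), (575,244) and (512,227). Bar C is near (495,365), with A and B below it, partly hidden.

```bash
python3 - <<'E'
from h import *
k=.64
w1=pickle.load(open("w1.pkl","rb"));w2=pickle.load(open("w2.pkl","rb"))
def p(c,z,*L):
    for q in L: print(q,plane(c,np.array(q)*k,z)[:2].round(4))
print("bed +y corners");p(w1,.03,(284,87),(441,85))
print("bed -y corners");p(w2,.03,(298,264),(441,263))
print("strip");p(w2,.03,(325,5),(402,5),(334,215),(402,215));p(w1,.03,(335,330),(401,330))
print("stop top");p(w2,.075,(322,225),(409,225),(323,252),(409,251))
print("jaw top");p(w1,.075,(320,235),(406,235),(320,261),(406,260))
print("D");p(w2,.034,(523,189),(586,205),(575,244),(512,227))
print("ball",plane(w2,np.array((329,319))*k,.079))
print("E two views",tri((w1,np.array((564,323))*k),(w2,np.array((592,25))*k)))
E
```

```text
bed +y corners
(284, 87) [0.4376 0.1936]
(441, 85) [0.5641 0.1958]
bed -y corners
(298, 264) [ 0.4434 -0.193 ]
(441, 263) [ 0.5697 -0.1916]
strip
(325, 5) [0.4743 0.0109]
(402, 5) [0.5339 0.0112]
(334, 215) [ 0.4765 -0.1501]
(402, 215) [ 0.535  -0.1498]
(335, 330) [ 0.4729 -0.0127]
(401, 330) [ 0.5333 -0.0124]
stop top
(322, 225) [ 0.4728 -0.1535]
(409, 225) [ 0.54   -0.1532]
(323, 252) [ 0.4728 -0.1746]
(409, 251) [ 0.5402 -0.1735]
jaw top
(320, 235) [0.4694 0.0805]
(406, 235) [0.5362 0.0808]
(320, 261) [0.4686 0.06  ]
(406, 260) [0.5364 0.0611]
D
(523, 189) [ 0.6365 -0.1274]
(586, 205) [ 0.6909 -0.1404]
(575, 244) [ 0.6849 -0.1736]
(512, 227) [ 0.6294 -0.1592]
ball [ 0.47631966 -0.2283152   0.079     ]
E two views (array([ 0.68053945, -0.00336344,  0.03482911]), np.float64(0.00020530291060608645))
```

```bash
python3 - <<'E'
from h import *
k=.64
w1=pickle.load(open("w1.pkl","rb"));w2=pickle.load(open("w2.pkl","rb"))
print("model base",plane(w2,np.array((697,150))*k,.005))
q=[plane(w1,np.array(a)*k,.034) for a in ((553,289),(564,323),(513,347),(500,314))]
for a in q:print(a.round(4))
m=np.mean(q,0);d=(q[0]+q[1]-q[2]-q[3])/2;w=(q[0]+q[3]-q[1]-q[2])/2;ang=np.arctan2(d[1],d[0]);print(m,np.linalg.norm(d),np.linalg.norm(w),ang)
# segment E, D in w2 by colour for cross check
for n,c,box in(("E1",w1,(310,175,375,230)),("D2",w2,(320,112,385,165)),("E2",w2,(315,0,390,55))):
    s=c["pixels"][box[1]:box[3],box[0]:box[2]].astype(int);mk=((s[...,2]>105)&(s[...,0]>170)).astype(np.uint8)
    mk=cv2.morphologyEx(mk,cv2.MORPH_OPEN,np.ones((3,3)))
    cs=max(cv2.findContours(mk,0,1)[0],key=cv2.contourArea)[:,0]+np.array(box[:2])
    W=np.array([plane(c,a,.034)[:2] for a in cs],np.float32)*1000;print(n,cv2.minAreaRect(W))
print(go([m[0],m[1],.16],ang+np.pi/2))
E
```

```text
model base [ 0.79477988 -0.0943198   0.005     ]
[0.6679 0.028  0.034 ]
[ 0.6806 -0.0036  0.034 ]
[ 0.6361 -0.0269  0.034 ]
[0.6222 0.0046 0.034 ]
[6.51698954e-01 5.18743280e-04 3.40000000e-02] 0.0507894324005811 0.0342555320257197 0.47791644761139324
E1 ((650.8287353515625, 0.015748977661132812), (52.9782829284668, 32.88682174682617), 26.778776168823242)
D2 ((661.9617309570312, -150.30728149414062), (32.82160568237305, 55.06389236450195), 73.68318939208984)
E2 ((650.1575927734375, -1.6540184020996094), (54.91748046875, 32.91649627685547), 27.018049240112305)
([179.7, 121.5, 200.4], -5.41)
```

Colour segmentation agrees with my own corner readings, and the sizes come out near 55x33 mm. I'll grasp E first: it is sandstone with lines on top at w1 (532,318), so not the orange wedge at (555,162).

```bash
python3 -m inch '{"travel":[[178,120,200],[178,120,200],[178,120,200],[178,120,200],[178,120,200],[178,120,200],[178,120,200],[178,120,200],[178,120,200]],"turn":[-5.4,-5.4,-5.4,-5.4,-5.4,-5.4,-5.4,-5.4,-5.4],"claw":[-1,-1,-1,-1,-1,-1,-1,-1,-1]}'; python3 -c "
from h import *
print(go([.6505,-.001,.070],.47+np.pi/2))"
```

```text
time: 3.55
tool_pos: [0.6506, -0.0031, 0.1619]
tool_rot: [3.14, 0.002, 2.046]
contact_force: [0.1, -0.4, 0.8]
opening: 0.0917
grip_force: 0.0
([1.9, 0.8, 91.9], 0.06)
```

```bash
python3 -m inch '{"travel":[[2,1,40],[2,1,75],[2,1,91],[2,1,91],[2,1,91],[2,1,91],[2,1,91],[2,1,91],[2,1,91],[2,1,91],[2,1,91],[2,1,91]],"turn":[0,0,0,0,0,0,0,0,0,0,0,0],"claw":[-1,-1,-1,-1,-1,0.6,0.6,0.6,0.6,0.6,0.6,0.6]}' 25; python3 -m inch '{"travel":[[0,0,-40],[0,0,-80],[0,0,-125],[0,0,-125],[0,0,-125],[0,0,-125]],"turn":[0,0,0,0,0,0],"claw":[0.6,0.6,0.6,0.6,0.6,0.6]}'; python3 -c "
from h import *
u=np.array([-.016,1]);S=np.array([.5064,-.151])
for i in range(5): print(i,(S+u*(.0195+.0365*i)).round(4))
p=S+u*.0195
print(go([p[0],p[1],.19],np.pi/2+.016))"
```

```text
time: 4.75
tool_pos: [0.6505, -0.0008, 0.0694]
tool_rot: [3.141, 0.0, 2.046]
contact_force: [0.1, 1.2, 2.9]
opening: 0.0563
grip_force: 25.0
time: 5.35
tool_pos: [0.6495, -0.0007, 0.1924]
tool_rot: [-3.139, -0.002, 2.045]
contact_force: [-0.5, -0.3, -1.9]
opening: 0.0556
grip_force: 25.0
0 [ 0.5061 -0.1315]
1 [ 0.5055 -0.095 ]
2 [ 0.5049 -0.0585]
3 [ 0.5043 -0.022 ]
4 [0.5038 0.0145]
([-50.8, -187.3, 2.4], 5.26)
```

```bash
python3 -m inch '{"travel":[[-51,-187,0],[-51,-187,0],[-51,-187,0],[-51,-187,0],[-51,-187,0],[-51,-187,0],[-51,-187,0],[-51,-187,0],[-51,-187,0]],"turn":[5.25,5.25,5.25,5.25,5.25,5.25,5.25,5.25,5.25],"claw":[0.6,0.6,0.6,0.6,0.6,0.6,0.6,0.6,0.6]}'; python3 -c "
from h import *
print(go([.5061,-.1315,.1005],np.pi/2+.016))"
```

```text
time: 6.25
tool_pos: [0.5079, -0.1308, 0.1938]
tool_rot: [-3.141, -0.0, 1.589]
contact_force: [-0.8, 0.2, -1.5]
opening: 0.0559
grip_force: 25.0
([-0.6, -1.8, 93.3], 0.02)
```

```bash
python3 -m inch '{"travel":[[0,-1,45],[0,-1,80],[-1,-1,92],[-1,-1,92],[-1,-1,92]],"turn":[0,0,0,0,0],"claw":[0.6,0.6,0.6,0.6,0.6]}'; python3 -c "
from h import *
print(go([.5061,-.1315,.1005],np.pi/2+.016))"
```

```text
time: 6.75
tool_pos: [0.5072, -0.1327, 0.1029]
tool_rot: [3.14, 0.0, 1.588]
contact_force: [0.5, -0.7, -0.8]
opening: 0.0558
grip_force: 25.0
([1.2, -1.1, 2.4], 0.01)
```

```bash
python3 -m inch '{"travel":[[1,-1,2.5],[1,-1,2.5],[1,-1,2.5],[1,-1,2.5],[1,-1,2.5],[1,-1,2.5],[1,-1,-40],[1,-1,-85],[1,-1,-85],[1,-1,-85]],"turn":[0,0,0,0,0,0,0,0,0,0],"claw":[0.6,0.6,-0.7,-0.7,-0.7,-0.7,-0.7,-0.7,-0.7,-0.7]}'; python3 -c "
from h import *
print(go([.662,-.150,.16],np.pi/2-.285))"
```

```text
time: 7.75
tool_pos: [0.5057, -0.1318, 0.1882]
tool_rot: [3.139, 0.001, 1.587]
contact_force: [-0.3, 0.2, -0.3]
opening: 0.0783
grip_force: 0.0
([-20.8, 156.0, 28.2], 3.46)
```

```bash
cat >> h.py <<'E'
BARS=dict(A=(.43,-.361),B=(.521,-.383),C=(.626,-.293),D=(.662,-.150))
def moved():
    d=pickle.load(open("d0.pkl","rb"));o={}
    for n in ("scene","side"):
        c=robot.read_camera(n)
        for b,x in BARS.items():
            u,v=proj(c,[*x,.025]).astype(int);s=np.s_[v-12:v+12,u-14:u+14]
            o[b+n[:2]]=int(np.abs(c["pixels"][s].astype(int)-d[n]["pixels"][s]).mean())
    return o
E
python3 -m inch '{"travel":[[-21,156,28],[-21,156,28],[-21,156,28],[-21,156,28],[-21,156,28],[-21,156,28]],"turn":[3.45,3.45,3.45,3.45,3.45,3.45],"claw":[-0.7,-0.7,-0.7,-0.7,-0.7,-0.7]}'; python3 -c "
from h import *
print(moved(),go([.662,-.150,.070],np.pi/2-.285))"
```

```text
time: 8.35
tool_pos: [0.6605, -0.1498, 0.1574]
tool_rot: [-3.138, -0.0, 1.286]
contact_force: [0.8, 0.7, 0.9]
opening: 0.0783
grip_force: 0.0
{'Asc': 59, 'Bsc': 21, 'Csc': 49, 'Dsc': 20, 'Asi': 9, 'Bsi': 9, 'Csi': 34, 'Dsi': 16} ([0.3, 1.3, 89.0], 0.0)
```

```bash
python3 -m inch '{"travel":[[0,1,40],[0,1,75],[0,1,89],[0,1,89],[0,1,89],[0,1,89],[0,1,89],[0,1,89],[0,1,89],[0,1,89]],"turn":[0,0,0,0,0,0,0,0,0,0],"claw":[-0.7,-0.7,-0.7,-0.7,0.6,0.6,0.6,0.6,0.6,0.6]}' 25; python3 -m inch '{"travel":[[0,0,-40],[0,0,-80],[0,0,-125],[0,0,-125],[0,0,-125],[0,0,-125]],"turn":[0,0,0,0,0,0],"claw":[0.6,0.6,0.6,0.6,0.6,0.6]}'; python3 -c "
from h import *
print(go([.5055,-.095,.19],np.pi/2+.016))"
```

```text
time: 9.45
tool_pos: [0.6633, -0.1505, 0.0719]
tool_rot: [3.139, 0.0, 1.286]
contact_force: [-1.5, 0.4, 6.3]
opening: 0.0559
grip_force: 25.0
time: 10.05
tool_pos: [0.6618, -0.1501, 0.1935]
tool_rot: [-3.138, -0.0, 1.286]
contact_force: [-0.2, 0.1, -2.7]
opening: 0.0556
grip_force: 25.0
([9.0, -165.5, 3.5], -3.44)
```

```bash
python3 -m inch '{"travel":[[9,-165,3],[9,-165,3],[9,-165,3],[9,-165,3],[9,-165,3],[9,-165,3],[9,-165,3],[9,-165,3]],"turn":[-3.44,-3.44,-3.44,-3.44,-3.44,-3.44,-3.44,-3.44],"claw":[0.6,0.6,0.6,0.6,0.6,0.6,0.6,0.6]}';python3 -m inch '{"travel":[[0,0,45],[0,0,75],[0,0,86],[0,0,86],[0,0,86]],"turn":[0,0,0,0,0],"claw":[0.6,0.6,0.6,0.6,0.6]}'; python3 -c "
from h import *
print(go([.5055,-.095,.1015],np.pi/2+.016))"
```

```text
time: 10.85
tool_pos: [0.5077, -0.0958, 0.1917]
tool_rot: [-3.142, -0.0, 1.586]
contact_force: [-0.1, -0.6, -1.3]
opening: 0.0559
grip_force: 25.0
time: 11.35
tool_pos: [0.5078, -0.0958, 0.1071]
tool_rot: [3.14, 0.0, 1.586]
contact_force: [0.2, 0.2, -1.3]
opening: 0.0558
grip_force: 25.0
([0.8, -2.3, 5.6], -0.0)
```

```bash
python3 -m inch '{"travel":[[1,-2,4],[1,-2,5.5],[1,-2,5.5],[1,-2,5.5],[1,-2,5.5],[1,-2,5.5],[1,-2,5.5],[1,-2,-40],[1,-2,-85],[1,-2,-120],[1,-2,-120],[1,-2,-120]],"turn":[0,0,0,0,0,0,0,0,0,0,0,0],"claw":[0.6,0.6,0.6,-0.7,-0.7,-0.7,-0.7,-0.7,-0.7,-0.7,-0.7,-0.7]}'; python3 -c "
from h import *
print(go([.52,-.45,.31],np.pi/2))"
```

```text
time: 12.55
tool_pos: [0.5049, -0.0945, 0.2267]
tool_rot: [3.14, 0.0, 1.587]
contact_force: [-0.1, 0.4, 0.2]
opening: 0.0782
grip_force: 0.0
([-355.7, 9.5, -83.3], 0.18)
```

```bash
python3 -m inch '{"travel":[[-100,3,-80],[-355,10,-83],[-355,10,-83],[-355,10,-83],[-355,10,-83],[-355,10,-83],[-355,10,-83],[-355,10,-83],[-355,10,-83],[-355,10,-83],[-355,10,-83],[-355,10,-83]],"turn":[0,0,0,0,0,0,0,0,0,0,0,0],"claw":[-0.7,-0.7,-0.7,-0.7,-0.7,-0.7,-0.7,-0.7,-0.7,-0.7,-0.7,-0.7]}'; python3 -c "
from h import *
snap('w3','wrist')"
```

```text
time: 13.75
tool_pos: [0.5208, -0.4478, 0.309]
tool_rot: [-3.141, -0.001, 1.588]
contact_force: [0.2, 0.4, 0.4]
opening: 0.0781
grip_force: 0.0
```

View pics/w3.png

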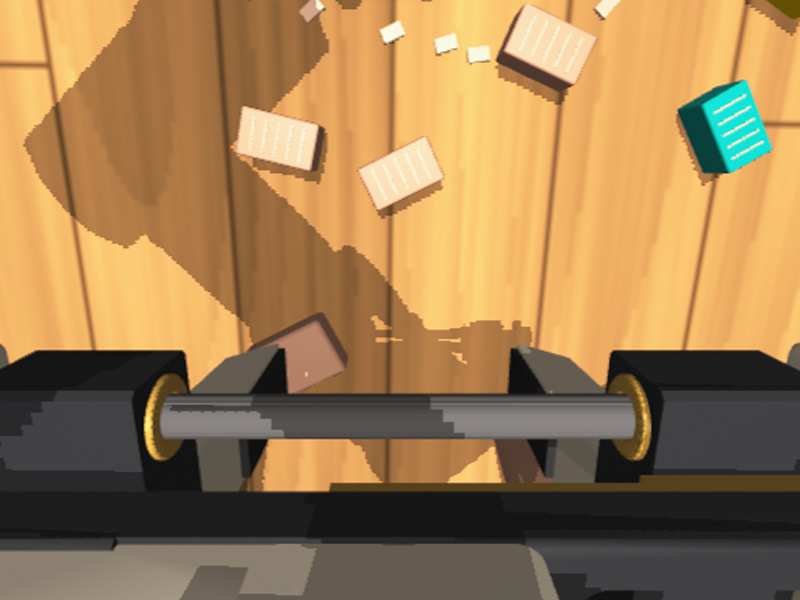

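w3 shows the three remaining bars, all sandstone with five lines: A (280,138), B (401,173) and C (548,45). The turquoise decoy is at (733,125), and the offcut, which has no lines, is at (305,350).

```bash
python3 - <<'E'
from h import *
c=pickle.load(open("w3.pkl","rb"))
for n,box,M in(("A",(145,62,212,115),((245,107),(323,124),(316,171),(237,150))),("B",(225,82,288,140),((427,137),(443,178),(382,209),(359,168))),("C",(315,0,388,60),((528,5),(597,40),(575,84),(505,42)))):
    s=c["pixels"][box[1]:box[3],box[0]:box[2]];h=cv2.cvtColor(s,cv2.COLOR_RGB2HSV).astype(int)
    mk=((h[...,2]>150)&(s[...,2]>.58*s[...,0])).astype(np.uint8)
    mk=cv2.morphologyEx(cv2.morphologyEx(mk,cv2.MORPH_CLOSE,np.ones((3,3))),cv2.MORPH_OPEN,np.ones((5,5)))
    cs=max(cv2.findContours(mk,0,1)[0],key=cv2.contourArea)[:,0]+np.array(box[:2])
    for P in (cs,np.array(M)*.64):
        W=np.array([plane(c,a,.034)[:2] for a in P],np.float32)*1000;r=cv2.minAreaRect(W);b=cv2.boxPoints(r)
        e=max((b[1]-b[0],b[2]-b[1]),key=np.linalg.norm);print(n,np.round(r[0],1),np.round(r[1],1),"long axis deg",round(float((np.degrees(np.arctan2(e[1],e[0]))+90)%180-90),1))
E
```

```text
A [ 432.1 -359.1] [32.2 53.9] long axis deg -12.5
A [ 435.6 -358.5] [33.  58.3] long axis deg -13.6
B [ 521.9 -381.7] [54.4 32.3] long axis deg 26.5
B [ 522.9 -382.9] [53.7 33.7] long axis deg 24.5
C [ 622.7 -294.3] [32.1 54.5] long axis deg -22.4
C [ 622.4 -294.3] [30.5 56.9] long axis deg -23.0
```

```bash
python3 -c "
from h import *
print(go([.5222,-.382,.15],np.pi/2+np.radians(25.9)))"
```

```text
([65.9, 2.6, 159.3], -4.98)
```

```bash
python3 -m inch '{"travel":[[66,2,60],[66,2,110],[66,2,159],[66,2,159],[66,2,159],[66,2,159],[66,2,159]],"turn":[-4.98,-4.98,-4.98,-4.98,-4.98,-4.98,-4.98],"claw":[-0.7,-0.7,-0.7,-0.7,-0.7,-0.7,-0.7]}'; python3 -c "
from h import *
print(go([.5222,-.382,.070],np.pi/2+np.radians(25.9)))"
```

```text
time: 14.5
tool_pos: [0.5224, -0.3842, 0.1529]
tool_rot: [3.14, 0.004, 2.021]
contact_force: [1.1, -0.8, 1.0]
opening: 0.0782
grip_force: 0.0
([2.1, 0.8, 82.9], -0.02)
```

```bash
python3 -m inch '{"travel":[[1,0,40],[1,0,70],[1,0,81.5],[1,0,81.5],[1,0,81.5],[1,0,81.5],[1,0,81.5],[1,0,81.5],[1,0,81.5],[1,0,81.5]],"turn":[0,0,0,0,0,0,0,0,0,0],"claw":[-0.7,-0.7,-0.7,-0.7,0.6,0.6,0.6,0.6,0.6,0.6]}' 25; python3 -m inch '{"travel":[[0,0,-40],[0,0,-80],[0,0,-125],[0,0,-125],[0,0,-125],[0,0,-125],[0,0,-125]],"turn":[0,0,0,0,0,0,0],"claw":[0.6,0.6,0.6,0.6,0.6,0.6,0.6]}'; python3 -c "
from h import *
print(go([.5049,-.0585,.2],np.pi/2+.016))"
```

```text
time: 15.5
tool_pos: [0.5215, -0.3828, 0.0702]
tool_rot: [3.141, 0.002, 2.021]
contact_force: [0.1, 0.8, 5.8]
opening: 0.056
grip_force: 25.0
time: 16.2
tool_pos: [0.5203, -0.3818, 0.1916]
tool_rot: [-3.14, -0.004, 2.021]
contact_force: [0.1, -0.5, -1.7]
opening: 0.0556
grip_force: 25.0
([297.8, 126.8, -8.4], 4.98)
```

```bash
python3 -m inch '{"travel":[[10,5,-9],[298,127,-9],[298,127,-9],[298,127,-9],[298,127,-9],[298,127,-9],[298,127,-9],[298,127,-9],[298,127,-9],[298,127,-9],[298,127,-9]],"turn":[1,4.98,4.98,4.98,4.98,4.98,4.98,4.98,4.98,4.98,4.98],"claw":[0.6,0.6,0.6,0.6,0.6,0.6,0.6,0.6,0.6,0.6,0.6]}'; python3 -c "
from h import *
print(go([.5049,-.0585,.107],np.pi/2+.016))"
```

```text
time: 17.3
tool_pos: [0.5057, -0.0601, 0.2023]
tool_rot: [-3.141, 0.0, 1.585]
contact_force: [-0.0, -0.1, -2.7]
opening: 0.0558
grip_force: 25.0
([1.6, -0.8, 95.3], -0.02)
```

```bash
python3 -m inch '{"travel":[[1,-1,45],[1,-1,80],[1,-1,95],[1,-1,95],[1,-1,95]],"turn":[0,0,0,0,0],"claw":[0.6,0.6,0.6,0.6,0.6]}'; python3 -c "
from h import *
print(go([.5049,-.0585,.1015],np.pi/2+.016))"
```

```text
time: 17.8
tool_pos: [0.5049, -0.0589, 0.1079]
tool_rot: [3.141, 0.0, 1.585]
contact_force: [-0.2, 1.1, -0.9]
opening: 0.0561
grip_force: 25.0
([0.4, -0.0, 6.4], -0.02)
```

```bash
cat >> h.py <<'E'
def bars(c,names):
    for n in names:
        u,v=proj(c,[*BARS[n],.034]).astype(int);u0,v0=max(u-50,0),max(v-45,0)
        s=c["pixels"][v0:min(v+45,225),u0:u+50];h=cv2.cvtColor(s,cv2.COLOR_RGB2HSV).astype(int)
        mk=((h[...,2]>150)&(s[...,2]>.58*s[...,0])).astype(np.uint8)
        mk=cv2.morphologyEx(cv2.morphologyEx(mk,cv2.MORPH_CLOSE,np.ones((3,3))),cv2.MORPH_OPEN,np.ones((5,5)))
        for cs in cv2.findContours(mk,0,1)[0]:
            if cv2.contourArea(cs)<300: continue
            W=np.array([plane(c,a,.034)[:2] for a in cs[:,0]+np.array([u0,v0])],np.float32)*1000;r=cv2.minAreaRect(W);b=cv2.boxPoints(r)
            e=max((b[1]-b[0],b[2]-b[1]),key=np.linalg.norm);print(n,np.round(r[0],1),np.round(r[1],1),round(float((np.degrees(np.arctan2(e[1],e[0]))+90)%180-90),1))
E
python3 -m inch '{"travel":[[0,0,4],[0,0,6],[0,0,6],[0,0,6],[0,0,6],[0,0,6],[0,0,6],[0,0,-40],[0,0,-85],[0,0,-120],[0,0,-120]],"turn":[0,0,0,0,0,0,0,0,0,0,0],"claw":[0.6,0.6,0.6,-0.7,-0.7,-0.7,-0.7,-0.7,-0.7,-0.7,-0.7]}'; python3 -m inch '{"travel":[[-100,3,-80],[-385,15,-80],[-385,15,-80],[-385,15,-80],[-385,15,-80],[-385,15,-80],[-385,15,-80],[-385,15,-80],[-385,15,-80],[-385,15,-80],[-385,15,-80],[-385,15,-80]],"turn":[0,0,0,0,0,0,0,0,0,0,0,0],"claw":[-0.7,-0.7,-0.7,-0.7,-0.7,-0.7,-0.7,-0.7,-0.7,-0.7,-0.7,-0.7]}'; python3 -c "
from h import *
c=robot.read_camera('wrist');bars(c,'AC')
print(go([.433,-.359,.15],np.pi/2-np.radians(12.8)))"
```

```text
time: 18.9
tool_pos: [0.5067, -0.0582, 0.2327]
tool_rot: [3.132, 0.003, 1.587]
contact_force: [-0.0, -0.8, -0.3]
opening: 0.0779
grip_force: 0.0
time: 20.1
tool_pos: [0.526, -0.4409, 0.3077]
tool_rot: [-3.141, -0.001, 1.588]
contact_force: [-0.2, -0.9, -0.1]
opening: 0.0779
grip_force: 0.0
A [ 432.1 -359.1] [32.3 53.9] -12.5
C [ 622.7 -294.1] [32.3 54.5] -21.9
([83.6, -91.5, 158.0], 2.76)
```

```bash
python3 -m inch '{"travel":[[83,-91,60],[83,-91,110],[83,-91,158],[83,-91,158],[83,-91,158],[83,-91,158],[83,-91,158]],"turn":[2.76,2.76,2.76,2.76,2.76,2.76,2.76],"claw":[-0.7,-0.7,-0.7,-0.7,-0.7,-0.7,-0.7]}'; python3 -c "
from h import *
print(go([.433,-.359,.070],np.pi/2-np.radians(12.8)))"
```

```text
time: 20.85
tool_pos: [0.4352, -0.3625, 0.1522]
tool_rot: [3.137, 0.003, 1.346]
contact_force: [0.1, -0.6, 0.1]
opening: 0.0782
grip_force: 0.0
([2.9, -2.9, 82.2], -0.02)
```

```bash
python3 -m inch '{"travel":[[2,-2,40],[2,-2,70],[2,-2,81.5],[2,-2,81.5],[2,-2,81.5],[2,-2,81.5],[2,-2,81.5],[2,-2,81.5],[2,-2,81.5],[2,-2,81.5]],"turn":[0,0,0,0,0,0,0,0,0,0],"claw":[-0.7,-0.7,-0.7,-0.7,0.6,0.6,0.6,0.6,0.6,0.6]}' 25; python3 -m inch '{"travel":[[0,0,-40],[0,0,-80],[0,0,-130],[0,0,-130],[0,0,-130],[0,0,-130],[0,0,-130]],"turn":[0,0,0,0,0,0,0],"claw":[0.6,0.6,0.6,0.6,0.6,0.6,0.6]}'; python3 -c "
from h import *
print(go([.5043,-.022,.2],np.pi/2+.016))"
```

```text
time: 21.85
tool_pos: [0.4323, -0.359, 0.0695]
tool_rot: [3.14, 0.001, 1.346]
contact_force: [-1.3, 0.7, 6.5]
opening: 0.0557
grip_force: 25.0
time: 22.55
tool_pos: [0.4312, -0.3579, 0.1964]
tool_rot: [-3.139, -0.002, 1.346]
contact_force: [0.1, 0.8, -1.8]
opening: 0.056
grip_force: 25.0
([343.7, -3.7, -3.6], -2.76)
```

```bash
python3 -m inch '{"travel":[[10,0,-4],[344,-4,-4],[344,-4,-4],[344,-4,-4],[344,-4,-4],[344,-4,-4],[344,-4,-4],[344,-4,-4],[344,-4,-4],[344,-4,-4],[344,-4,-4],[344,-4,-4]],"turn":[-0.5,-2.76,-2.76,-2.76,-2.76,-2.76,-2.76,-2.76,-2.76,-2.76,-2.76,-2.76],"claw":[0.6,0.6,0.6,0.6,0.6,0.6,0.6,0.6,0.6,0.6,0.6,0.6]}'; python3 -c "
from h import *
print(go([.5043,-.022,.107],np.pi/2+.016))"
```

```text
time: 23.75
tool_pos: [0.5045, -0.0234, 0.2021]
tool_rot: [-3.141, -0.0, 1.585]
contact_force: [-0.3, 0.2, -2.9]
opening: 0.0557
grip_force: 25.0
([1.4, -0.2, 95.1], -0.02)
```

```bash
python3 -m inch '{"travel":[[1,0,45],[1,0,80],[1,0,95],[1,0,95],[1,0,95]],"turn":[0,0,0,0,0],"claw":[0.6,0.6,0.6,0.6,0.6]}'; python3 -c "
from h import *
print(go([.5043,-.022,.1010],np.pi/2+.016))"
```

```text
time: 24.25
tool_pos: [0.505, -0.0221, 0.1076]
tool_rot: [3.141, 0.0, 1.585]
contact_force: [0.4, -0.2, -0.9]
opening: 0.0556
grip_force: 25.0
([0.2, -0.7, 6.6], -0.02)
```

Release, lift, and go to a view pose for C: TCP about (0.56,-0.40,0.31).

```bash
python3 -m inch '{"travel":[[0,-0.5,4],[0,-0.5,6],[0,-0.5,6],[0,-0.5,6],[0,-0.5,6],[0,-0.5,6],[0,-0.5,6],[0,-0.5,-40],[0,-0.5,-85],[0,-0.5,-120],[0,-0.5,-120]],"turn":[0,0,0,0,0,0,0,0,0,0,0],"claw":[0.6,0.6,0.6,-0.7,-0.7,-0.7,-0.7,-0.7,-0.7,-0.7,-0.7]}'; python3 -m inch '{"travel":[[-100,3,-80],[-385,45,-80],[-385,45,-80],[-385,45,-80],[-385,45,-80],[-385,45,-80],[-385,45,-80],[-385,45,-80],[-385,45,-80],[-385,45,-80],[-385,45,-80],[-385,45,-80]],"turn":[0,0,0,0,0,0,0,0,0,0,0,0],"claw":[-0.7,-0.7,-0.7,-0.7,-0.7,-0.7,-0.7,-0.7,-0.7,-0.7,-0.7,-0.7]}'; python3 -c "
from h import *
c=robot.read_camera('wrist');bars(c,'C')
print(go([.6225,-.294,.15],np.pi/2-np.radians(22.4)))"
```

```text
time: 25.35
tool_pos: [0.5064, -0.0217, 0.2322]
tool_rot: [3.132, 0.002, 1.587]
contact_force: [0.6, -0.0, 0.1]
opening: 0.078
grip_force: 0.0
time: 26.55
tool_pos: [0.5554, -0.404, 0.3072]
tool_rot: [-3.141, -0.001, 1.588]
contact_force: [0.2, -0.5, -1.0]
opening: 0.0778
grip_force: 0.0
C [ 622.9 -293.1] [34.  54.7] -22.1
([108.9, 68.9, 157.5], 4.68)
```

```bash
python3 -m inch '{"travel":[[109,68,60],[109,68,110],[109,68,157],[109,68,157],[109,68,157],[109,68,157],[109,68,157],[109,68,157]],"turn":[4.68,4.68,4.68,4.68,4.68,4.68,4.68,4.68],"claw":[-0.7,-0.7,-0.7,-0.7,-0.7,-0.7,-0.7,-0.7]}'; python3 -c "
from h import *
print(go([.6228,-.2938,.070],np.pi/2-np.radians(22.4)))"
```

```text
time: 27.4
tool_pos: [0.6221, -0.2973, 0.1535]
tool_rot: [3.136, 0.001, 1.177]
contact_force: [0.6, -0.4, -0.1]
opening: 0.0783
grip_force: 0.0
([3.5, -0.7, 83.5], -0.03)
```

```bash
python3 -m inch '{"travel":[[2.5,0,40],[2.5,0,70],[2.5,0,82],[2.5,0,82],[2.5,0,82],[2.5,0,82],[2.5,0,82],[2.5,0,82],[2.5,0,82],[2.5,0,82]],"turn":[0,0,0,0,0,0,0,0,0,0],"claw":[-0.7,-0.7,-0.7,-0.7,0.6,0.6,0.6,0.6,0.6,0.6]}' 25; python3 -m inch '{"travel":[[0,0,-40],[0,0,-80],[0,0,-130],[0,0,-130],[0,0,-130],[0,0,-130],[0,0,-130]],"turn":[0,0,0,0,0,0,0],"claw":[0.6,0.6,0.6,0.6,0.6,0.6,0.6]}'; python3 -c "
from h import *
print(go([.5038,.0145,.2],np.pi/2+.016))"
```

```text
time: 28.4
tool_pos: [0.623, -0.2936, 0.0697]
tool_rot: [3.139, 0.0, 1.178]
contact_force: [-0.2, 0.7, 5.5]
opening: 0.0559
grip_force: 25.0
time: 29.1
tool_pos: [0.6216, -0.2927, 0.1957]
tool_rot: [-3.137, -0.001, 1.178]
contact_force: [0.4, 0.1, -0.2]
opening: 0.0557
grip_force: 25.0
([238.7, -226.4, -4.3], -4.68)
```

```bash
python3 -m inch '{"travel":[[10,-8,-4],[239,-226,-4],[239,-226,-4],[239,-226,-4],[239,-226,-4],[239,-226,-4],[239,-226,-4],[239,-226,-4],[239,-226,-4],[239,-226,-4],[239,-226,-4],[239,-226,-4]],"turn":[-0.5,-4.68,-4.68,-4.68,-4.68,-4.68,-4.68,-4.68,-4.68,-4.68,-4.68,-4.68],"claw":[0.6,0.6,0.6,0.6,0.6,0.6,0.6,0.6,0.6,0.6,0.6,0.6]}'; python3 -c "
from h import *
print(go([.5038,.0145,.107],np.pi/2+.016))
snap('w4','scene',(190,130,410,270))"
```

```text
time: 30.3
tool_pos: [0.5056, 0.0128, 0.2019]
tool_rot: [-3.141, 0.0, 1.585]
contact_force: [0.2, -0.4, -2.2]
opening: 0.0558
grip_force: 25.0
([1.7, -1.8, 94.9], -0.02)
```

View pics/w4.png

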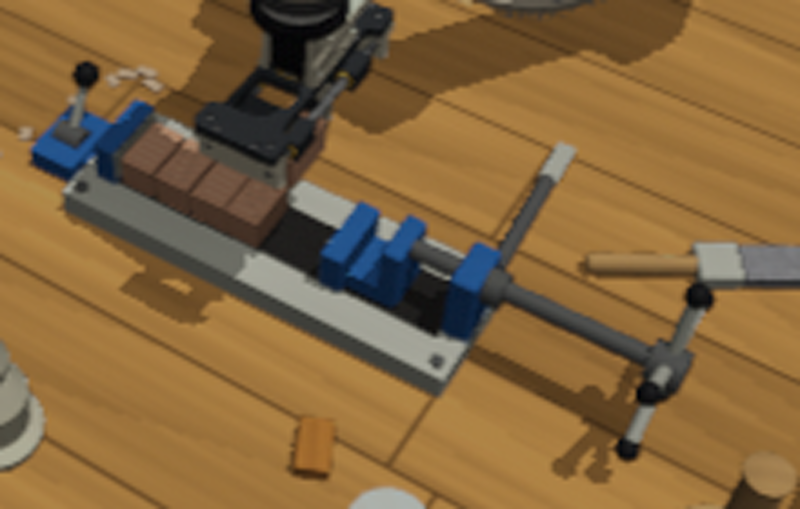

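Four bars lie in a neat row at (120–285, 120–245), and the fifth is held above its gap.

```bash
python3 -m inch '{"travel":[[1.5,-1,45],[1.5,-1,80],[1.5,-1,95],[1.5,-1,95],[1.5,-1,95]],"turn":[0,0,0,0,0],"claw":[0.6,0.6,0.6,0.6,0.6]}'; python3 -c "
from h import *
print(go([.5038,.0145,.1010],np.pi/2+.016))"
```

```text
time: 30.85
tool_pos: [0.5046, 0.015, 0.1075]
tool_rot: [3.141, -0.0, 1.586]
contact_force: [0.5, -0.7, -1.6]
opening: 0.0557
grip_force: 25.0
([-0.5, -0.8, 6.5], -0.01)
```

```bash
python3 -m inch '{"travel":[[-0.5,-0.5,4],[-0.5,-0.5,6],[-0.5,-0.5,6],[-0.5,-0.5,6],[-0.5,-0.5,6],[-0.5,-0.5,6],[-0.5,-0.5,6],[0,0,-40],[0,0,-85],[0,0,-130],[0,0,-170],[0,0,-170]],"turn":[0,0,0,0,0,0,0,0,0,0,0,0],"claw":[0.6,0.6,0.6,-0.7,-0.7,-0.7,-0.7,-0.7,-0.7,-0.7,-0.7,-0.7]}'; python3 - <<'E'
from h import *
c=pickle.load(open("d0.pkl","rb"))["side"]
for hub in ([.4983,.354,.09],[.501,.352,.09]):
  for th in (0,):
    print([((proj(c,np.array(hub)+[-.072*np.sin(th+i*1.2566),0,.072*np.cos(th+i*1.2566)])-[155,115])*4).round().tolist() for i in range(5)], ((proj(c,hub)-[155,115])*4).round())
print(go([.546,.354,.29],np.pi/2+.016))
E
```

```text
time: 32.05
tool_pos: [0.5062, 0.0154, 0.283]
tool_rot: [3.13, 0.001, 1.587]
contact_force: [-0.8, 0.3, -0.5]
opening: 0.0784
grip_force: 0.0
[[93.0, 62.0], [42.0, 137.0], [75.0, 187.0], [142.0, 146.0], [154.0, 71.0]] [102. 121.]
[[96.0, 62.0], [46.0, 136.0], [79.0, 187.0], [145.0, 146.0], [157.0, 70.0]] [105. 121.]
([337.9, 45.2, -7.0], -0.0)
```

```bash
python3 -m inch '{"travel":[[338,16,-7],[338,16,-7],[338,16,-7],[338,16,-7],[338,16,-7],[338,16,-7],[338,16,-7],[338,16,-7],[338,16,-7],[338,16,-7]],"turn":[0,0,0,0,0,0,0,0,0,0],"claw":[1,1,1,1,1,1,1,1,1,1]}'; python3 -c "
from h import *
print(go([.520,.351,.203],np.pi/2+.016)); snap('v1','side',(155,115,325,255)); snap('v2','scene',(190,130,410,270))"
```

```text
time: 33.05
tool_pos: [0.5147, 0.3529, 0.2835]
tool_rot: [-3.14, 0.001, 1.586]
contact_force: [-0.2, 0.6, 0.6]
opening: 0.0029
grip_force: 0.0
([-2.0, 5.2, 80.5], -0.01)
```

View pics/v1.png

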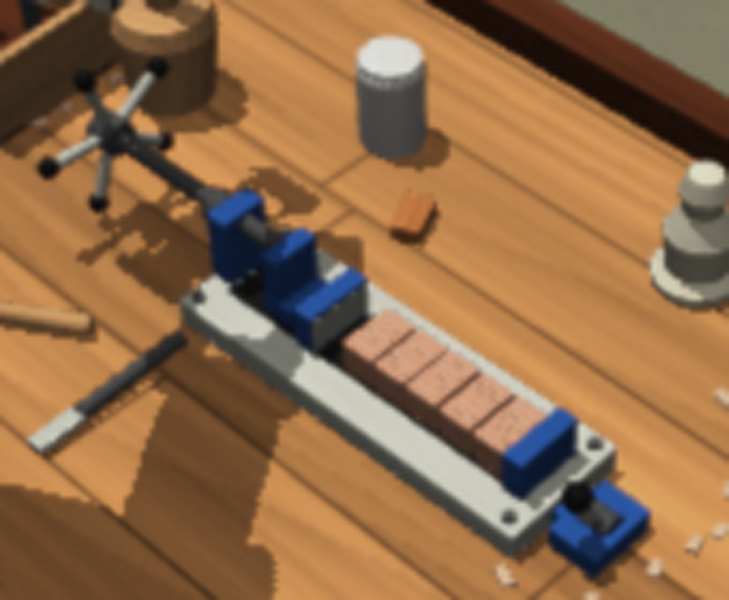

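All five bars stand side by side against the stop, with the jaw about 30 mm away. The wheel's top spoke is at (84,80), slightly past upright.

```bash
python3 -m inch '{"travel":[[-2,2,0],[-2,2,0],[-2,2,0],[-2,2,0]],"turn":[0,0,0,0],"claw":[1,1,1,1]}'; python3 -c "
from h import *
print(go([.520,.351,.203],np.pi/2+.016))"
```

```text
time: 33.55
tool_pos: [0.5169, 0.3516, 0.2844]
tool_rot: [3.141, -0.0, 1.586]
contact_force: [0.3, -1.2, 0.5]
opening: 0.0004
grip_force: 0.0
([-0.6, 3.1, 81.4], -0.01)
```

```bash
python3 -m inch '{"travel":[[0,3,0],[0,3,40],[0,3,81],[0,3,81],[0,3,81],[0,3,81]],"turn":[0,0,0,0,0,0],"claw":[1,1,1,1,1,1]}'; python3 -m inch '{"travel":[[0,-8,0],[-1,-16,0],[-2,-24,0],[-3,-32,0],[-4,-39,0],[-4,-39,0],[-4,-39,0]],"turn":[0,0,0,0,0,0,0],"claw":[1,1,1,1,1,1,1]}'
```

```text
time: 34.15
tool_pos: [0.5209, 0.3524, 0.2058]
tool_rot: [3.138, -0.002, 1.587]
contact_force: [0.3, -0.4, 0.5]
opening: 0.0001
grip_force: 0.0
time: 34.85
tool_pos: [0.4803, 0.3473, 0.2034]
tool_rot: [-3.14, 0.0, 1.587]
contact_force: [0.4, 0.6, -0.6]
opening: 0.0002
grip_force: 0.0
```

```bash
cat >> h.py <<'E'
def wheel(lo=0,hi=8,h0=(.5005,.354)):
    C=[robot.read_camera("side"),robot.read_camera("scene")]
    G=[cv2.GaussianBlur(c["pixels"].max(2),(3,3),0).astype(float) for c in C];o=[]
    for th in np.arange(lo,hi,.02):
        hub=np.array([h0[0]+.016*.008*th,h0[1]-.008*th,.09])
        s=0
        for i in range(5):
            a=th+i*1.25664
            for c,g in zip(C,G):
                u=proj(c,hub+.072*np.array([-np.sin(a),0,np.cos(a)]));s+=cv2.getRectSubPix(g.astype(np.float32),(3,3),tuple(map(float,u))).mean()
        o.append((s/10,th))
    o.sort();best=[]
    for s,t in o:
        if all(abs(t-b[1])>.5 for b in best): best.append((round(s,1),round(t,2)))
        if len(best)==3: break
    return best
E
python3 -m inch '{"travel":[[0,5,-40],[0,5,-80],[0,45,-80],[0,91,-80],[0,91,-80],[0,91,-80],[0,91,-80]],"turn":[0,0,0,0,0,0,0],"claw":[1,1,1,1,1,1,1]}'; python3 -c "
from h import *
print(wheel()); print(robot.observe()['tool_pos'])"
```

```text
time: 35.55
tool_pos: [0.5708, 0.3488, 0.2829]
tool_rot: [-3.14, 0.0, 1.587]
contact_force: [-0.3, 0.3, 0.4]
opening: 0.0006
grip_force: 0.0
[(np.float32(49.3), np.float64(0.64)), (np.float32(75.4), np.float64(1.88)), (np.float32(82.5), np.float64(1.14))]
[0.57075655 0.3489891  0.28373305]
```

```bash
python3 -m inch '{"travel":[[0,9,0],[0,9,40],[0,9,80],[0,9,80],[0,9,80],[0,9,80]],"turn":[0,0,0,0,0,0],"claw":[1,1,1,1,1,1]}'; python3 -m inch '{"travel":[[0,-12,0],[0,-22,0],[-1,-32,0],[-3,-42,0],[-4,-52,0],[-5,-62,0],[-7,-72,0],[-8,-82,0],[-9,-92,0],[-10,-102,0],[-10,-106,0],[-10,-106,0]],"turn":[0,0,0,0,0,0,0,0,0,0,0,0],"claw":[1,1,1,1,1,1,1,1,1,1,1,1]}'; python3 -m inch '{"travel":[[0,5,-40],[0,5,-80],[0,55,-80],[0,103,-80],[0,103,-80],[0,103,-80],[0,103,-80]],"turn":[0,0,0,0,0,0,0],"claw":[1,1,1,1,1,1,1]}'; python3 -c "
from h import *
print(wheel())"
```

```text
time: 36.25
tool_pos: [0.582, 0.3494, 0.2062]
tool_rot: [3.137, -0.002, 1.587]
contact_force: [0.6, 0.5, 1.1]
opening: 0.0005
grip_force: 0.0
time: 37.45
tool_pos: [0.4748, 0.3373, 0.2038]
tool_rot: [3.141, -0.0, 1.587]
contact_force: [0.3, 0.0, 3.9]
opening: 0.0005
grip_force: 1.5
time: 38.15
tool_pos: [0.5772, 0.3389, 0.2824]
tool_rot: [-3.139, 0.001, 1.587]
contact_force: [-0.1, 0.6, -0.3]
opening: 0.0002
grip_force: 0.0
[(np.float32(45.9), np.float64(1.96)), (np.float32(69.0), np.float64(0.78)), (np.float32(74.2), np.float64(3.2))]
```

```bash
P='{"travel":[[0,0,0]]}'; python3 -m inch '{"travel":[[0,2,0],[0,2,40],[0,2,80],[0,2,80],[0,2,80],[0,2,80]],"turn":[0,0,0,0,0,0],"claw":[1,1,1,1,1,1]}'; python3 -m inch '{"travel":[[0,-12,0],[0,-22,0],[-1,-32,0],[-3,-42,0],[-4,-52,0],[-5,-62,0],[-7,-72,0],[-8,-82,0],[-9,-92,0],[-10,-102,0],[-10,-106,0],[-10,-106,0]],"turn":[0,0,0,0,0,0,0,0,0,0,0,0],"claw":[1,1,1,1,1,1,1,1,1,1,1,1]}'; python3 -m inch '{"travel":[[0,5,-40],[0,5,-80],[0,55,-80],[0,105,-80],[0,105,-80],[0,105,-80],[0,105,-80]],"turn":[0,0,0,0,0,0,0],"claw":[1,1,1,1,1,1,1]}'; python3 -c "
from h import *
print(wheel())"
```

```text
time: 38.85
tool_pos: [0.581, 0.3394, 0.2062]
tool_rot: [3.137, -0.002, 1.587]
contact_force: [0.4, 0.5, 0.0]
opening: -0.0001
grip_force: 0.0
time: 40.05
tool_pos: [0.4733, 0.3272, 0.2034]
tool_rot: [-3.14, 0.0, 1.587]
contact_force: [-0.2, -0.1, -0.1]
opening: 0.0004
grip_force: 0.1
time: 40.75
tool_pos: [0.5781, 0.3289, 0.2828]
tool_rot: [-3.139, 0.0, 1.587]
contact_force: [0.6, 0.4, -0.1]
opening: 0.0009
grip_force: 0.0
[(np.float32(47.1), np.float64(3.24)), (np.float32(69.9), np.float64(2.04)), (np.float32(75.9), np.float64(4.48))]
```

```bash
python3 -m inch '{"travel":[[0,2,0],[0,2,40],[0,2,80],[0,2,80],[0,2,80],[0,2,80]],"turn":[0,0,0,0,0,0],"claw":[1,1,1,1,1,1]}'; python3 -m inch '{"travel":[[0,-12,0],[0,-22,0],[-1,-32,0],[-3,-42,0],[-4,-52,0],[-5,-62,0],[-7,-72,0],[-8,-82,0],[-9,-92,0],[-10,-102,0],[-10,-106,0],[-10,-106,0]],"turn":[0,0,0,0,0,0,0,0,0,0,0,0],"claw":[1,1,1,1,1,1,1,1,1,1,1,1]}'; python3 -m inch '{"travel":[[0,5,-40],[0,5,-80],[0,55,-80],[0,105,-80],[0,105,-80],[0,105,-80],[0,105,-80]],"turn":[0,0,0,0,0,0,0],"claw":[1,1,1,1,1,1,1]}'; python3 -c "
from h import *
print(wheel()); snap('v3','side',(195,150,325,255))"
```

```text
time: 41.45
tool_pos: [0.5822, 0.3294, 0.2062]
tool_rot: [3.137, -0.002, 1.587]
contact_force: [-0.3, 1.2, -0.1]
opening: 0.0007
grip_force: 0.0
time: 42.65
tool_pos: [0.4744, 0.3172, 0.2034]
tool_rot: [-3.14, 0.0, 1.587]
contact_force: [0.6, 0.3, 0.2]
opening: 0.0007
grip_force: 0.1
time: 43.35
tool_pos: [0.5792, 0.3189, 0.2829]
tool_rot: [-3.139, 0.0, 1.587]
contact_force: [-0.2, 0.3, -0.6]
opening: 0.0004
grip_force: 0.0
[(np.float32(47.6), np.float64(4.5)), (np.float32(75.7), np.float64(3.3)), (np.float32(79.1), np.float64(5.74))]
```

View pics/v3.png

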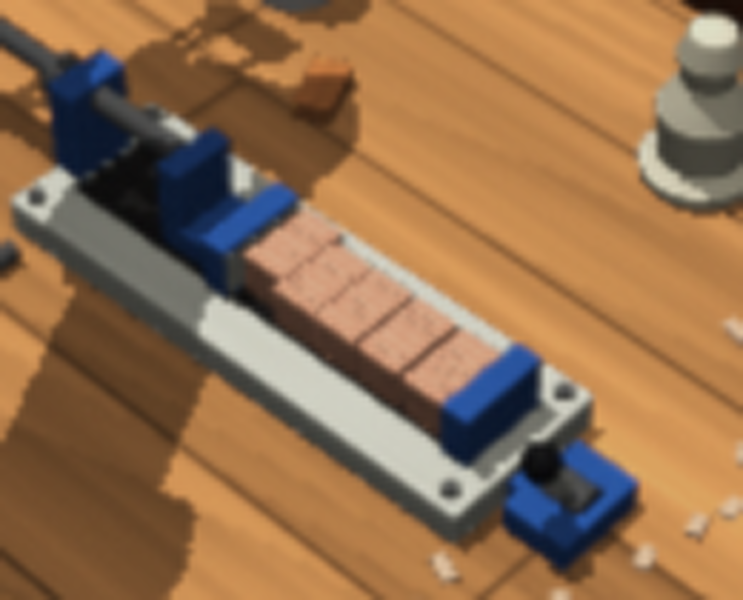

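The jaw-end bar (v3 around (290,245)) looks a few mm off to -x compared with the others. I'll check from above before clamping.

```bash
python3 -m inch '{"travel":[[-490,-74,-20],[-490,-74,-20],[-490,-74,-20],[-490,-74,-20],[-490,-74,-20],[-490,-74,-20],[-490,-74,-20],[-490,-74,-20],[-490,-74,-20],[-490,-74,-20],[-490,-74,-20],[-490,-74,-20]],"turn":[0,0,0,0,0,0,0,0,0,0,0,0],"claw":[1,1,1,1,1,1,1,1,1,1,1,1]}'; python3 -c "
from h import *
snap('w5','wrist',(150,0,350,190))"
```

```text
time: 44.7
tool_pos: [0.5134, -0.1725, 0.3037]
tool_rot: [3.141, -0.0, 1.584]
contact_force: [-0.1, 0.7, -0.1]
opening: 0.0006
grip_force: 0.0
```

View pics/w5.png

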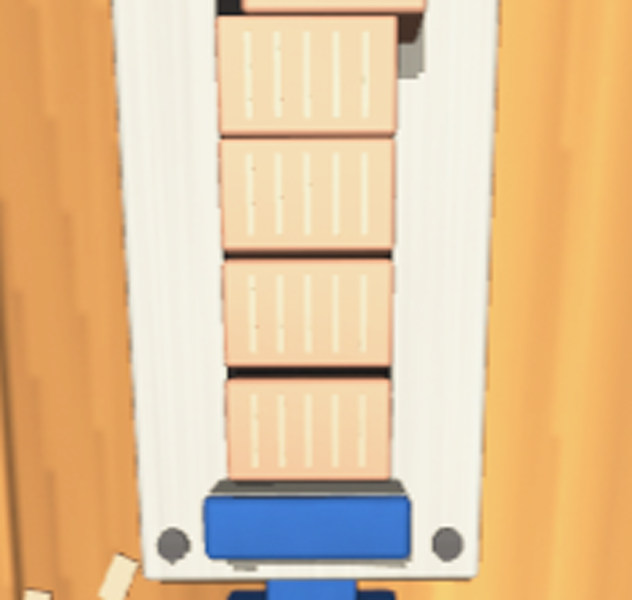

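w5, looking from above, shows bars 1–4 aligned and centred on the bed. Bar 5, at the top edge, is shifted about 8 mm to +x, so I'll square it up with a centring squeeze.

```bash
python3 -c "
from h import *
c=pickle.load(open('w5.pkl','rb'));f=3.158
for q in ((243,12),(424,10),(218,15),(397,15),(220,136),(395,136)): print(q,plane(c,(150+q[0]/f,q[1]/f),.064)[:2].round(4))
print(go([.5038,.011,.2],np.pi/2+.016))"
```

```text
(243, 12) [ 0.4854 -0.0083]
(424, 10) [ 0.5398 -0.007 ]
(218, 15) [ 0.4778 -0.0092]
(397, 15) [ 0.5317 -0.0085]
(220, 136) [ 0.4779 -0.0426]
(395, 136) [ 0.5321 -0.0419]
([182.6, -7.1, 103.6], -0.01)
```

```bash
python3 -m inch '{"travel":[[182,-7,50],[182,-7,103],[182,-7,103],[182,-7,103],[182,-7,103],[182,-7,103],[182,-7,103]],"turn":[0,0,0,0,0,0,0],"claw":[-1,-1,-1,-1,-1,-1,-1]}'; python3 -m inch '{"travel":[[0,0,0],[0,0,0]],"turn":[0,0],"claw":[-1,-1]}'; python3 -c "
from h import *
print(go([.5042,.0098,.1030],np.pi/2+.016))"
```

```text
time: 45.45
tool_pos: [0.5047, 0.0099, 0.2011]
tool_rot: [3.14, 0.0, 1.588]
contact_force: [0.9, -0.8, 0.6]
opening: 0.0515
grip_force: 0.0
time: 45.65
tool_pos: [0.5047, 0.0086, 0.2011]
tool_rot: [3.14, 0.0, 1.585]
contact_force: [0.5, -0.4, 0.7]
opening: 0.0675
grip_force: 0.0
([1.2, -0.5, 98.1], -0.02)
```

```bash
python3 -m inch '{"travel":[[1,0,0],[1,0,0],[1,0,0],[1,0,0],[1,0,45],[1,0,80],[1,0,98],[1,0,98],[1,0,98],[1,0,98]],"turn":[0,0,0,0,0,0,0,0,0,0],"claw":[-1,-1,-1,-1,-1,-1,-1,-1,-1,-1]}'; python3 -m inch '{"travel":[[0,0,0],[0,0,0],[0,0,0],[0,0,0],[0,0,0],[0,0,0],[0,0,0],[0,0,0],[0,0,0],[0,0,0]],"turn":[0,0,0,0,0,0,0,0,0,0],"claw":[0.6,0.6,0.6,0.6,0.6,0.6,0.6,0.6,0.6,0.6]}' 10; python3 -c "
from h import *
print(go([.5042,.0098,.1030],np.pi/2+.016))"
```

```text
time: 46.65
tool_pos: [0.505, 0.0105, 0.1035]
tool_rot: [3.139, 0.0, 1.587]
contact_force: [0.6, -0.8, 0.0]
opening: 0.0917
grip_force: 0.0
time: 47.65
tool_pos: [0.505, 0.0106, 0.1027]
tool_rot: [3.139, 0.0, 1.586]
contact_force: [4.9, 1.2, 6.2]
opening: 0.0558
grip_force: 10.0
([-0.7, -0.8, -0.3], -0.0)
```

```bash
cat >> h.py <<'E'
def row():
    c=robot.read_camera("wrist");p=c["pixels"];h=cv2.cvtColor(p,cv2.COLOR_RGB2HSV)
    mk=((p[...,0]>120)&(h[...,1]>35)&(h[...,1]<125)&(h[...,0]<22)).astype(np.uint8)
    mk=cv2.morphologyEx(mk,cv2.MORPH_OPEN,np.ones((3,3)))
    v,u=np.nonzero(mk[:215]);W=np.array([plane(c,a,.064)[:2] for a in zip(u,v)])
    for y in np.arange(-.145,.03,.006):
        s=W[(abs(W[:,1]-y)<.0015)&(abs(W[:,0]-.505)<.045)]
        if len(s): print(round(y,3),np.percentile(s[:,0],[1,99]).round(4),round(s[:,0].mean(),4),len(s))
E
python3 -m inch '{"travel":[[0,0,0],[0,0,0],[0,0,0],[0,0,0],[0,0,-40],[0,0,-85],[0,0,-130],[0,0,-130]],"turn":[0,0,0,0,0,0,0,0],"claw":[-0.7,-0.7,-0.7,-0.7,-0.7,-0.7,-0.7,-0.7]}'; python3 -m inch '{"travel":[[-145,0,-75],[-145,0,-75],[-145,0,-75],[-145,0,-75],[-145,0,-75],[-145,0,-75]],"turn":[0,0,0,0,0,0],"claw":[1,1,1,1,1,1]}';  python3 -c "
from h import *
row()"
```

```text
time: 48.45
tool_pos: [0.5065, 0.0103, 0.2378]
tool_rot: [3.131, 0.002, 1.587]
contact_force: [0.7, -0.8, -0.2]
opening: 0.0776
grip_force: 0.0
time: 49.05
tool_pos: [0.5059, -0.1335, 0.3058]
tool_rot: [-3.139, -0.002, 1.586]
contact_force: [-0.3, 0.4, -0.0]
opening: 0.0346
grip_force: 0.0
-0.145 [0.4786 0.5327] 0.5082 127
-0.139 [0.4779 0.5336] 0.5044 133
-0.133 [0.4781 0.5329] 0.5048 150
-0.127 [0.4776 0.5332] 0.5067 137
-0.121 [0.4777 0.5325] 0.5034 143
-0.115 [0.4796 0.532 ] 0.5098 79
-0.109 [0.4778 0.532 ] 0.5039 148
-0.103 [0.4778 0.5323] 0.505 142
-0.097 [0.4783 0.5321] 0.5067 143
-0.091 [0.4779 0.5325] 0.5043 138
-0.085 [0.4779 0.5327] 0.5048 140
-0.079 [0.4783 0.5322] 0.5078 133
-0.073 [0.478  0.5322] 0.5052 157
-0.067 [0.477 0.532] 0.5047 145
-0.061 [0.477  0.5318] 0.5043 140
-0.055 [0.477  0.5316] 0.5039 143
-0.049 [0.4771 0.5324] 0.5047 146
-0.043 [0.4775 0.5312] 0.5071 135
-0.037 [0.4772 0.5319] 0.5052 165
-0.031 [0.4772 0.5317] 0.5033 147
-0.025 [0.4762 0.5315] 0.5037 146
-0.019 [0.4763 0.5312] 0.5051 156
-0.013 [0.4763 0.531 ] 0.5024 168
-0.007 [0.4784 0.532 ] 0.5064 177
-0.001 [0.4774 0.5325] 0.5047 156
0.005 [0.4774 0.5323] 0.5029 156
0.011 [0.4775 0.533 ] 0.5069 161
0.017 [0.4775 0.5328] 0.5069 165
0.023 [0.4785 0.5315] 0.5055 199
```

The row is now straight to within 1 mm at x≈0.505. Back to the wheel.

```bash
python3 -m inch '{"travel":[[451,81,15],[451,81,20],[451,81,23],[451,81,23],[451,81,23],[451,81,23],[451,81,23],[451,81,23],[451,81,23],[451,81,23],[451,81,23],[451,81,23]],"turn":[0,0,0,0,0,0,0,0,0,0,0,0],"claw":[1,1,1,1,1,1,1,1,1,1,1,1]}'; python3 -c "
from h import *
print(wheel(),go([.581,.3185,.203],np.pi/2+.016))"
```

```text
time: 50.3
tool_pos: [0.5795, 0.3178, 0.2834]
tool_rot: [-3.14, 0.001, 1.588]
contact_force: [0.3, -1.9, 0.7]
opening: 0.0003
grip_force: 0.0
[(np.float32(48.7), np.float64(4.5)), (np.float32(78.4), np.float64(3.3)), (np.float32(79.7), np.float64(5.72))] ([1.8, 0.9, 81.3], -0.02)
```

```bash
python3 -m inch '{"travel":[[0,1,0],[0,1,40],[0,1,80],[0,1,80],[0,1,80],[0,1,80]],"turn":[0,0,0,0,0,0],"claw":[1,1,1,1,1,1]}'; python3 -m inch '{"travel":[[0,-12,0],[0,-22,0],[-1,-32,0],[-3,-42,0],[-4,-52,0],[-5,-62,0],[-7,-70,0],[-8,-76,0],[-8,-76,0]],"turn":[0,0,0,0,0,0,0,0,0],"claw":[1,1,1,1,1,1,1,1,1]}'; python3 -m inch '{"travel":[[0,-6,0],[-1,-12,0],[-2,-18,0],[-2,-24,0],[-2,-29,0],[-2,-29,0]],"turn":[0,0,0,0,0,0],"claw":[1,1,1,1,1,1]}'
```

```text
time: 51.0
tool_pos: [0.5826, 0.3179, 0.2071]
tool_rot: [3.137, -0.002, 1.586]
contact_force: [-0.1, 0.8, 0.9]
opening: 0.0005
grip_force: 0.0
time: 51.9
tool_pos: [0.505, 0.3087, 0.205]
tool_rot: [3.141, -0.0, 1.587]
contact_force: [1.9, -0.2, 0.5]
opening: 0.0004
grip_force: 0.6
time: 52.5
tool_pos: [0.4756, 0.3062, 0.2043]
tool_rot: [-3.141, 0.0, 1.587]
contact_force: [1.5, -0.4, -0.3]
opening: 0.0005
grip_force: 0.5
```

```bash
 python3 -m inch '{"travel":[[0,5,-40],[0,5,-80],[0,55,-80],[0,105,-80],[0,105,-80],[0,105,-80],[0,105,-80]],"turn":[0,0,0,0,0,0,0],"claw":[1,1,1,1,1,1,1]}'; python3 -c "
from h import *
print(wheel(),robot.observe()['tool_pos'])"
```

```text
time: 53.2
tool_pos: [0.5802, 0.308, 0.2839]
tool_rot: [-3.139, 0.0, 1.587]
contact_force: [0.1, -0.3, 0.1]
opening: 0.0006
grip_force: 0.0
[(np.float32(49.3), np.float64(5.74)), (np.float32(81.3), np.float64(6.96)), (np.float32(81.9), np.float64(4.54))] [0.58018915 0.30817146 0.28481146]
```

```bash
python3 -m inch '{"travel":[[0,1,0],[0,1,40],[0,1,80],[0,1,80],[0,1,80],[0,1,80]],"turn":[0,0,0,0,0,0],"claw":[1,1,1,1,1,1]}'; python3 -m inch '{"travel":[[0,-12,0],[0,-22,0],[-1,-30,0],[-1,-35,0],[-2,-40,0],[-2,-40,0]],"turn":[0,0,0,0,0,0],"claw":[1,1,1,1,1,1]}'; python3 -m inch '{"travel":[[0,-4,0],[-1,-8,0],[-1,-8,0]],"turn":[0,0,0],"claw":[1,1,1]}';  python3 -m inch '{"travel":[[0,-3,0],[-1,-6,0],[-1,-6,0]],"turn":[0,0,0],"claw":[1,1,1]}'
```

```text
time: 53.9
tool_pos: [0.5835, 0.3084, 0.2071]
tool_rot: [3.137, -0.002, 1.587]
contact_force: [0.4, 0.3, 0.0]
opening: 0.0008
grip_force: 0.0
time: 54.5
tool_pos: [0.5486, 0.3062, 0.2127]
tool_rot: [3.119, -0.006, 1.586]
contact_force: [12.4, -0.7, 20.4]
opening: 0.0006
grip_force: 10.0
time: 54.8
tool_pos: [0.5423, 0.3054, 0.2148]
tool_rot: [3.113, -0.008, 1.586]
contact_force: [15.8, -1.0, 27.9]
opening: 0.0006
grip_force: 12.7
time: 55.1
tool_pos: [0.5347, 0.3042, 0.2135]
tool_rot: [3.118, -0.007, 1.586]
contact_force: [6.8, -0.5, 6.5]
opening: 0.0003
grip_force: 3.3
```

```bash
python3 -c "
from h import *
print(wheel(4.5,7.5)); snap('v4','side',(140,90,260,180))"
```

```text
[(np.float32(36.7), np.float64(6.14)), (np.float32(57.5), np.float64(7.36)), (np.float32(64.1), np.float64(4.94))]
```

View pics/v4.png

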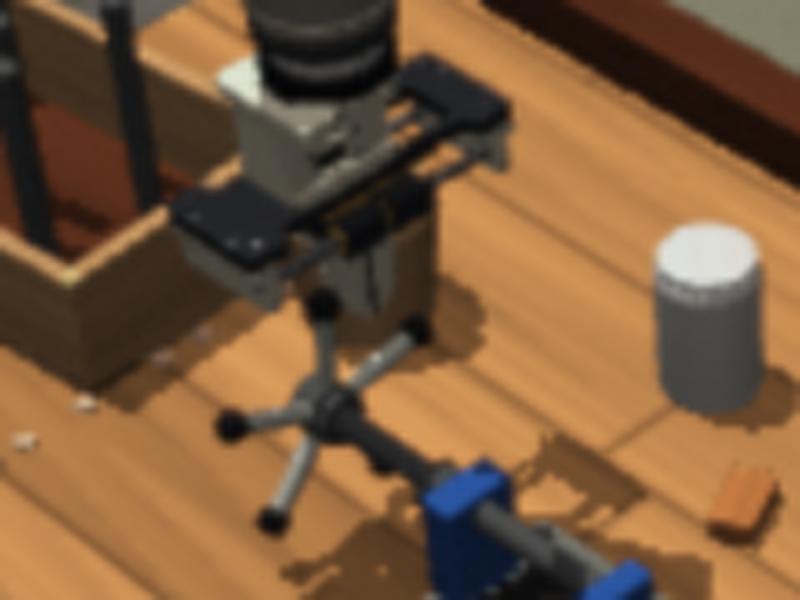

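The wheel stands at 6.14. The fingers press the right side of the top ball at (322,305), and the force is moderate. A little more.

```bash
python3 -m inch '{"travel":[[0,-3,0],[0,-6,0],[0,-6,0]],"turn":[0,0,0],"claw":[1,1,1]}';  python3 -m inch '{"travel":[[0,-3,0],[0,-6,0],[0,-6,0]],"turn":[0,0,0],"claw":[1,1,1]}'; python3 -c "
from h import *
print(wheel(4.5,7.5))"
```

```text
time: 55.55
tool_pos: [0.5244, 0.3032, 0.2075]
tool_rot: [3.134, -0.002, 1.587]
contact_force: [4.4, -1.2, 4.1]
opening: 0.0006
grip_force: 2.6
time: 55.85
tool_pos: [0.5182, 0.303, 0.207]
tool_rot: [3.135, -0.002, 1.587]
contact_force: [3.9, -0.7, 2.8]
opening: 0.0005
grip_force: 2.5
[(np.float32(41.8), np.float64(6.36)), (np.float32(58.3), np.float64(7.48)), (np.float32(80.6), np.float64(5.1))]
```

```bash
python3 -m inch '{"travel":[[0,-3,0],[0,-6,0],[0,-6,0]],"turn":[0,0,0],"claw":[1,1,1]}';  python3 -m inch '{"travel":[[0,-3,0],[0,-6,0],[0,-6,0]],"turn":[0,0,0],"claw":[1,1,1]}'; python3 -m inch '{"travel":[[0,-3,0],[0,-6,0],[0,-6,0]],"turn":[0,0,0],"claw":[1,1,1]}'; python3 -c "
from h import *
print(wheel(4.5,7.5))"
```

```text
time: 56.25
tool_pos: [0.5133, 0.3026, 0.2067]
tool_rot: [3.133, -0.002, 1.586]
contact_force: [11.0, -2.3, 3.4]
opening: -0.0001
grip_force: 4.9
time: 56.55
tool_pos: [0.5092, 0.3022, 0.2068]
tool_rot: [3.128, -0.002, 1.586]
contact_force: [17.6, -1.8, -0.4]
opening: 0.0006
grip_force: 8.4
time: 56.85
tool_pos: [0.5052, 0.3018, 0.2067]
tool_rot: [3.124, -0.002, 1.586]
contact_force: [25.6, -3.9, -6.1]
opening: 0.0005
grip_force: 12.2
[(np.float32(40.5), np.float64(6.54)), (np.float32(77.7), np.float64(7.48)), (np.float32(87.1), np.float64(5.32))]
```

The force rose to 25 N at the spoke and the wheel stalls, so the row is squeezed. I'll back off, lift and check.

```bash
python3 -m inch '{"travel":[[0,15,0],[0,28,0],[0,28,-40],[0,28,-85],[0,28,-85],[0,28,-85]],"turn":[0,0,0,0,0,0],"claw":[1,1,1,1,1,1]}'; python3 -m inch '{"travel":[[-430,-34,-20],[-430,-34,-20],[-430,-34,-20],[-430,-34,-20],[-430,-34,-20],[-430,-34,-20],[-430,-34,-20],[-430,-34,-20],[-430,-34,-20],[-430,-34,-20],[-430,-34,-20]],"turn":[0,0,0,0,0,0,0,0,0,0,0],"claw":[1,1,1,1,1,1,1,1,1,1,1]}'; python3 -c "
from h import *
print(wheel(4.5,7.5));row();print(robot.observe()['tool_pos'])" | awk 'NR%3==1||/\[\(/'
```

```text
time: 57.55
tool_pos: [0.5264, 0.3032, 0.2908]
tool_rot: [3.139, -0.001, 1.587]
contact_force: [-0.1, -1.1, -0.6]
opening: 0.0003
grip_force: 0.0
time: 58.65
tool_pos: [0.4987, -0.1275, 0.308]
tool_rot: [-3.139, -0.002, 1.585]
contact_force: [0.4, 0.2, -1.1]
opening: 0.0004
grip_force: 0.0
[(np.float32(48.3), np.float64(6.36)), (np.float32(81.8), np.float64(7.48)), (np.float32(106.5), np.float64(5.14))]
-0.133 [0.4778 0.5323] 0.5065 142
-0.115 [0.4778 0.5331] 0.5071 144
-0.097 [0.4774 0.5324] 0.5041 142
-0.079 [0.4773 0.5326] 0.5048 145
-0.061 [0.4767 0.5318] 0.5047 140
-0.043 [0.4767 0.5321] 0.5043 144
-0.025 [0.4763 0.5313] 0.5042 144
-0.007 [0.4773 0.5325] 0.5047 151
0.011 [0.4773 0.5326] 0.5034 167
```

```bash
python3 -c "
from h import *
c=robot.read_camera('side')
print(go([.430,-.2265,.2],np.pi/2+.016))"; python3 -m inch '{"travel":[[-98,-67,0],[-98,-67,30],[-98,-67,70],[-98,-67,108],[-98,-67,108],[-98,-67,108]],"turn":[0,0,0,0,0,0],"claw":[1,1,1,1,1,1]}'; python3 -c "
from h import *
print(go([.430,-.2265,.126],np.pi/2+.016))"
```

```text
([-99.2, -71.1, 108.9], 0.02)
time: 59.45
tool_pos: [0.4344, -0.2258, 0.2018]
tool_rot: [-3.141, -0.001, 1.588]
contact_force: [0.9, -0.3, 1.3]
opening: 0.0008
grip_force: 0.0
([-0.6, -4.5, 75.8], 0.01)
```

```bash
python3 -m inch '{"travel":[[0,-6,0],[0,-6,35],[0,-6,75],[0,-6,75],[0,-6,75]],"turn":[0,0,0,0,0],"claw":[1,1,1,1,1]}'; python3 -m inch '{"travel":[[0,8,0],[0,16,0],[0,24,0],[0,32,0],[0,40,0],[0,48,0],[0,56,0],[0,64,0],[0,69,0],[0,69,0],[0,69,0]],"turn":[0,0,0,0,0,0,0,0,0,0,0],"claw":[1,1,1,1,1,1,1,1,1,1,1]}'; python3 -m inch '{"travel":[[0,3,0],[0,3,0]],"turn":[0,0],"claw":[1,1]}';python3 -m inch '{"travel":[[0,3,0],[0,3,0]],"turn":[0,0],"claw":[1,1]}'
```

```text
time: 59.95
tool_pos: [0.4286, -0.2267, 0.1279]
tool_rot: [3.14, 0.001, 1.587]
contact_force: [0.9, 0.5, 0.1]
opening: 0.0003
grip_force: 0.0
time: 61.05
tool_pos: [0.4969, -0.2255, 0.1261]
tool_rot: [3.142, -0.0, 1.587]
contact_force: [-0.4, 0.8, 0.1]
opening: 0.0005
grip_force: 0.0
time: 61.25
tool_pos: [0.4999, -0.2255, 0.1262]
tool_rot: [-3.142, -0.0, 1.586]
contact_force: [0.0, 0.4, -0.5]
opening: 0.0004
grip_force: 0.1
time: 61.45
tool_pos: [0.5031, -0.2255, 0.1262]
tool_rot: [3.141, -0.0, 1.586]
contact_force: [-1.2, 0.3, -0.6]
opening: 0.0006
grip_force: 0.1
```

```bash
python3 -m inch '{"travel":[[0,3,0],[0,3,0]],"turn":[0,0],"claw":[1,1]}';python3 -m inch '{"travel":[[0,3,0],[0,3,0]],"turn":[0,0],"claw":[1,1]}';python3 -m inch '{"travel":[[0,2,0],[0,2,0]],"turn":[0,0],"claw":[1,1]}'
```

```text
time: 61.65
tool_pos: [0.5062, -0.2254, 0.1262]
tool_rot: [3.141, -0.0, 1.587]
contact_force: [0.2, 0.1, 0.0]
opening: 0.0005
grip_force: 0.1
time: 61.85
tool_pos: [0.5082, -0.2253, 0.126]
tool_rot: [-3.139, -0.001, 1.587]
contact_force: [-4.9, -0.9, 1.0]
opening: 0.0007
grip_force: 2.5
time: 62.05
tool_pos: [0.5086, -0.2253, 0.126]
tool_rot: [-3.136, -0.001, 1.587]
contact_force: [-11.6, -1.5, 5.9]
opening: 0.0005
grip_force: 6.1
```

The lever is against its end stop (11 N). I'll back off, lift clear and take the last look.

```bash
python3 -m inch '{"travel":[[0,-10,0],[0,-20,0],[0,-20,-45],[0,-20,-90],[0,-20,-140],[0,-60,-180],[0,-60,-180],[0,-60,-180]],"turn":[0,0,0,0,0,0,0,0],"claw":[1,1,1,1,1,1,1,1]}'; python3 -m inch '{"travel":[[0,-50,0],[-50,-80,0],[-100,-80,0],[-150,-80,0],[-150,-80,0],[-150,-80,0],[-150,-80,0]],"turn":[0,0,0,0,0,0,0],"claw":[1,1,1,1,1,1,1]}'; python3 -c "
from h import *
print(wheel(4.5,7.5))
c=snap('f','scene',(110,110,420,300))"
```

```text
time: 62.85
tool_pos: [0.4504, -0.2264, 0.3074]
tool_rot: [3.139, 0.002, 1.586]
contact_force: [0.2, -0.2, -0.4]
opening: 0.0006
grip_force: 0.0
time: 63.55
tool_pos: [0.3734, -0.3764, 0.3047]
tool_rot: [-3.14, -0.003, 1.587]
contact_force: [0.0, 0.2, 0.3]
opening: 0.0009
grip_force: 0.0
[(np.float32(48.8), np.float64(6.36)), (np.float32(75.6), np.float64(7.48)), (np.float32(106.0), np.float64(5.14))]
```

View pics/f.png

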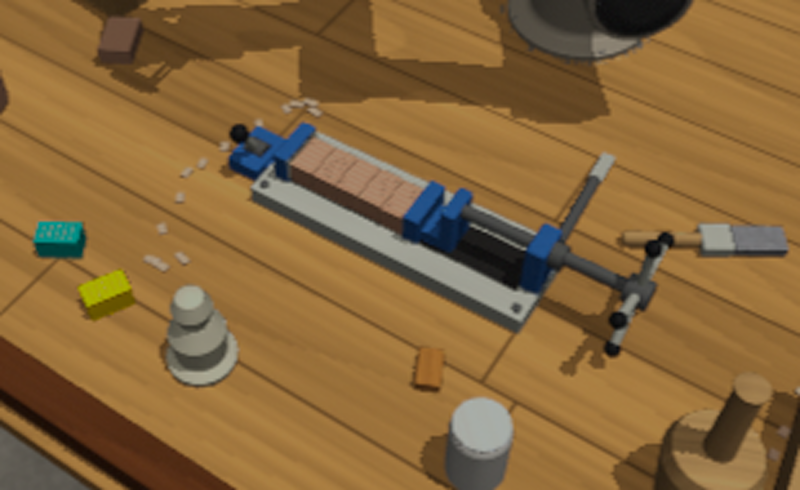

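The five bars at (290–420, 140–230) are gripped tight and straight. The lever ball at (239,133) is thrown to the far side, and everything else is where it was. Handing in.

```bash
python3 -c "
from cell import robot
print(robot.hand_in())"
```

```text
the job is handed in; nothing more can be done
None
```

All five bars are clamped in a straight row centred on the strip (wheel at about 6.36 rad, stalled), the lock lever is thrown fully over, nothing else looked moved in the last picture, and the job was handed in at about 64 s.

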